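# Park the laser cutter's lens tubes and focus gauge

### The job

Tidy the laser cutter's kit: stand each lens tube upright in the locating ring of its own colour, and the green focus gauge upright in the green frame. One tube was left in the red ring although it does not belong there, so clear that ring before the red tube goes in. The tubes hold glass: set them down rather than dropping them, never tip one over, and leave the mouse and the tape roll where they are.

Things in the scene. Friction and masses are not known exactly. Their poses are not given: they have to be found in the camera images.
- lens_red_center (a point): Lens tube with a red top: an upright aluminium cylinder, 40 mm in diameter and 60 mm tall, standing on the desk, with a red band and a red top face around a small glass lens; about 0.16 kg, loose. This point is its centre, on its axis, 30 mm above its underside; z is along the tube.
- lens_blue_center (a point): Lens tube with a blue top: an upright aluminium cylinder, 40 mm in diameter and 72 mm tall, standing on the desk, with a blue band and a blue top face around a small glass lens; about 0.16 kg, loose. This point is its centre, on its axis, 36 mm above its underside; z is along the tube.
- lens_yellow_center (a point): Lens tube with a yellow top: an upright aluminium cylinder, 40 mm in diameter and 84 mm tall, standing on the desk, with a yellow band and a yellow top face around a small glass lens; about 0.16 kg, loose. This point is its centre, on its axis, 42 mm above its underside; z is along the tube.
- ring_red: Red locating ring fixed to the desk, for the lens tube with the red top: inner diameter 60 mm, outer 70 mm, wall 10 mm high, open at the bottom, so a tube in it stands on the desk itself (the red disc inside is paper thin). At the start the blue or the yellow tube stands in it. Origin: the ring's centre at desk height; z up.
- ring_blue: Blue locating ring fixed to the desk, for the lens tube with the blue top: inner diameter 60 mm, outer 70 mm, wall 10 mm high, open at the bottom, so a tube in it stands on the desk itself (the blue disc inside is paper thin). Empty at the start. Origin: the ring's centre at desk height; z up.
- ring_yellow: Yellow locating ring fixed to the desk, for the lens tube with the yellow top: inner diameter 60 mm, outer 70 mm, wall 10 mm high, open at the bottom, so a tube in it stands on the desk itself (the yellow disc inside is paper thin). Empty at the start. Origin: the ring's centre at desk height; z up.
- gauge_center (a point): Green focus gauge: a loose acrylic block, footprint 60 mm (its x) by 28 mm (its y), 50 mm tall for the most part (from x = -12 to x = +30 mm), with two lower steps (42 and 34 mm tall) at its -x end; about 0.09 kg. Grip it across the 28 mm at its middle. This point is the middle of the footprint, 25 mm above its underside; z up.
- frame: Green rectangular locating frame fixed to the desk, for the green focus gauge: inside 80 mm (its x) by 48 mm (its y), outside 90 by 58 mm, walls 10 mm high, open at the bottom, so the gauge in it stands on the desk itself. Origin: the frame's centre at desk height; x along its long side, z up.
- mouse_center (a point): Black computer mouse, 100 (its x) by 58 by 33 mm, loose on the desk among the lens kit; a bystander. This point is its centre, 16.5 mm above its underside.
- tape_center (a point): Roll of tan masking tape lying flat, 96 mm in diameter, 25 mm high, loose; a bystander. This point is its centre, 12.5 mm above its underside.

How it is judged:
At the end, for the whole second after the job is handed in: Each lens tube stands upright (0.1 rad) on the desk (5 mm) in the ring of its colour, within 12 mm of its centre; the green gauge stands upright on the desk in the green frame, within 15.5 mm of its centre and 0.5 rad of its direction, either way round; all at rest (horizontal distance between lens_red_center and ring_red below 0.012 m and height (world z) of lens_red_center below 0.035 m and angle between each of lens_red_center, lens_blue_center, lens_yellow_center, gauge_center's own z axis and vertical below 0.1 rad and linear speed of each of lens_red, lens_blue, lens_yellow, gauge below 0.02 m/s and horizontal distance between lens_blue_center and ring_blue below 0.012 m and height (world z) of lens_blue_center below 0.041 m and horizontal distance between lens_yellow_center and ring_yellow below 0.012 m and height (world z) of lens_yellow_center below 0.047 m and horizontal distance between gauge_center and frame below 0.0155 m and height (world z) of gauge_center below 0.03 m and angle between the x axis of gauge_center and the x axis of frame, either way round below 0.5 rad); the robot touches nothing.
It fails at once if the mouse or the tape roll is moved more than 25 mm (distance of any of mouse_center, tape_center from where it was at the start of the episode above 0.025 m).
It fails at once if a lens tube is tipped over (more than 0.7 rad) (angle between any of lens_red_center, lens_blue_center, lens_yellow_center's own z axis and vertical above 0.7 rad).
It fails at once if a lens tube is dropped (let go 25 mm or more above the desk) ((height (world z) of lens_red_center above 0.05 m and linear speed of lens_red above 0.3 m/s and contact force between the fingers and lens_red below 0.01 N) or (height (world z) of lens_blue_center above 0.056 m and linear speed of lens_blue above 0.3 m/s and contact force between the fingers and lens_blue below 0.01 N) or (height (world z) of lens_yellow_center above 0.062 m and linear speed of lens_yellow above 0.3 m/s and contact force between the fingers and lens_yellow below 0.01 N)).
It also fails if it takes over 115 s, if anything falls off the work surface, if the arm or the gripper's body presses on something with over 40 N, if the wrist force passes 120 N, or if a joint passes its speed limit or range.

### The arm

A 6-joint arm with a two-finger parallel gripper is mounted at the origin on the work surface. World frame = base frame: x ahead of the robot, y to its left, z up, the work surface at z = 0. Lengths are in m, angles in rad, forces in N, time in s.
With the tool pointing down it reaches from about 0.35 to 0.875 m from the base axis. Payload 4.2 kg.
Tool frame: the origin (TCP) lies midway between the tips of the shut fingers; the grasp point (between the pads) lies 19 mm behind it (ctrl.grip_point_offset is the z of the grasp point in the tool frame, in m); z points along the fingers, y is the direction in which the jaws open and shut (so a half turn about z gives the same grasp; the last joint's range is limited). The gripper opens to 87 mm and grips with 3 to 60 N. Pads are 19 mm wide; open, the fingers measure 117 mm over their backs; the gripper's body (75 mm by 190 mm) begins 51 mm behind the grasp point.
Start: joints at [1.521, 0.385, 0.008, 0, -1.194, -0.259], TCP at [0.19, 0.595, 0.183] pointing down, gripper open.
Joint ranges: [-3.14, 3.14], [-1.21, 2.06], [-1.07, 1.41], [-3.16, 2.05], [-2.99, -0.16], [-3.1, 3.1]. Speed limits (rad/s): [2.79, 2.79, 3.14, 3.14, 3.14, 3.14].

### API

Orientations are given as a rotation vector (axis times angle).
In Python, from workcell import telemetry, vision, job, ctrl gives the robot as it stands.
- The arm moves only by the tool step_arm, never from a script. Its argument "increments" is a list of rows, each a list of 2 entries, a list of its own where there are three numbers: the shift along the tool's x, y, z normalised to -1 to 1, where 1 is 0.5 m, then the turn, a rotation vector about the tool's x, y, z normalised to -1 to 1, where 1 is 120 degrees. In form: [[[x, y, z], [ax, ay, az]], ...]. A call has exactly 10 rows; each row is the pose to reach, as a shift and turn from the pose commanded when the call began, along the tool's axes at that moment; what a row does not reach only later rows make up. A row lasts 1/12 s, in which the tool goes at most 41.7 mm and 7.16 degrees, less where a joint would pass 70% of its speed; a pose out of reach is approached as far as the arm can. A call with a number of a shift or a turn outside -1 to 1 is refused whole. A call with a gripper value outside its range is refused whole. "hand" is the closure, from 0 (fully open) to 1 (shut), set as the call begins (left out, the last holds). The fingers move at their own pace and stop on an object; "force" is the grip in N (left out, the last holds). Time passes only in rows, so rows that repeat a pose let the fingers close, or fill a call up. It gives the time, the measured TCP pose, the force and the opening at its end, in the units of the state.
- telemetry.get_state(): the state, without advancing time (a new reading comes with each control period).
- vision.snapshot(name): name is "side" or "top" or "wrist"; returns the picture (400x640x3 uint8, blue, green, red); there is no depth.
- vision.camera_params(name): a dict with "K" (3x3 intrinsics, pixels), "k1" (the pictures are not rectified: a ray, as slopes to the right and down, at radius r is drawn at 1 + k1 r^2 times it, then the intrinsics apply), "origin" and "rotation" of the camera in the world. Camera axes: x right, y up, looking along -z (the intrinsics and any distortion apply to the point x, -y, -z); pixel columns grow to the right and rows downward; lengths in m; the calibration is good to about 2 mm. A picture is of the moment at which its call begins: read the wrist's pose just before it. camera_params takes no time and is no camera call; for the wrist camera it gives the pose at the moment of the call.
- job.sign_off(): hands the job in, once; it reports no verdict.
The state is a dict: "t": time; "joints": joint angles; "joint_velocities": joint speeds; "joint_torque": joint torques, N m; "tool_pos": TCP position; "ee_rot": TCP orientation; "contact_force": force on the tool from outside, world axes, zero at the start; "moment": the same for the moment, N m; "width": opening from 0.0 (shut) to 1.0 (fully open).
Only numpy, scipy, OpenCV 4.12 (cv2) and the standard library are available. Lean on these libraries where they do the work, as an engineer would, in place of code of your own. Each camera call takes 0.05 s, during which the arm holds its last target. There are 200 camera calls.

## Working session

There is one attempt and no reset: what is moved stays moved. The work goes in short steps, Python scripts to look and compute and a tool call to move; the robot and the scene stay as the last step left them, time stands still between calls to the robot, and variables do not carry over. Pictures are saved under pics/ and viewed, about 12 in all and at most 16, crops included, and the job is handed in when it is done.

Besides the shell and the picture viewer there is one more tool, called after "Call:" as a command line: name --argument value ..., lists and objects as JSON in quotes. step_arm: Moves the arm, as the interface text tells. Its arguments: {"type":"object","properties":{"increments":{"type":"array"},"hand":{"type":"number"},"force":{"type":"number"}},"required":["increments"]}

```bash
ls; mkdir -p pics; python3 - <<'E'
from workcell import telemetry, vision, job, ctrl
import cv2
s=telemetry.get_state(); print({k:s[k] for k in("t","tool_pos","ee_rot","width","contact_force")}, ctrl.grip_point_offset)
for n in("top","side"):
    cv2.imwrite(f"pics/{n}0.png",vision.snapshot(n)); print(n,vision.camera_params(n))
E
```

```text
pics
{'t': 0.0, 'tool_pos': array([0.18972106, 0.59477014, 0.18194846]), 'ee_rot': array([ 3.10199796e+00, -4.83128335e-01, -3.96017745e-04]), 'width': 0.9985294396438322, 'contact_force': array([-0.01510668,  0.37860279,  0.0006008 ])} -0.0187
top {'K': array([[472.30296239,   0.        , 311.88857063],
       [  0.        , 472.30296239, 195.54253876],
       [  0.        ,   0.        ,   1.        ]]), 'k1': -0.0910498666858193, 'origin': array([0.32154997, 0.05461206, 1.0671487 ]), 'rotation': array([ 0.11877228, -0.11999838, -1.54589137])}
side {'K': array([[425.27850465,   0.        , 323.32089878],
       [  0.        , 425.27850465, 203.9240484 ],
       [  0.        ,   0.        ,   1.        ]]), 'k1': -0.027969469122806814, 'origin': array([ 0.36153182, -0.672079  ,  0.66901838]), 'rotation': array([ 0.87230731, -0.07626305, -0.11862376])}
```

View pics/top0.png

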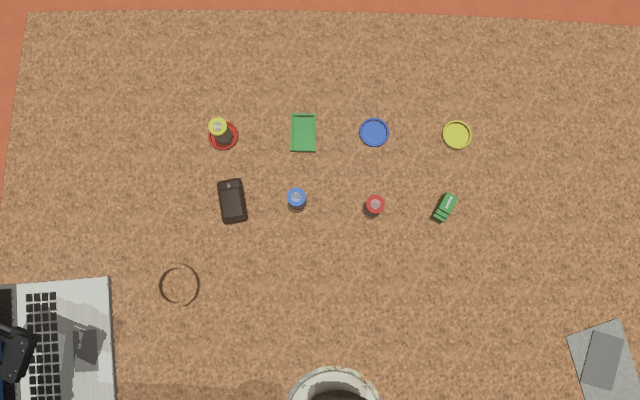

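View pics/side0.png

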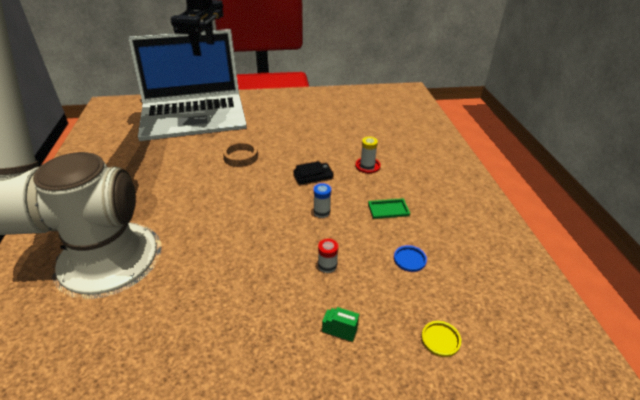

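The top view has +x up and +y left. The yellow tube (218,126) stands in the red ring (223,135). The frame is at (303,133), the blue ring at (374,132) and the yellow ring at (457,135). The mouse is at (232,201), the blue tube at (297,198), the red tube at (375,205), the gauge at (446,207) and the tape at (180,285). The side view agrees.

```bash
cat > h.py <<'E'
from workcell import telemetry, vision, job, ctrl
import cv2, numpy as np
from scipy.spatial.transform import Rotation as R
def ray(c,uv,z):
    """pixels -> world points on plane z"""
    uv=np.asarray(uv,float).reshape(-1,1,2)
    p=cv2.undistortPoints(uv,c["K"],np.array([c["k1"],0,0,0,0.]))[:,0]
    d=np.c_[p[:,0],-p[:,1],-np.ones(len(p))]@R.from_rotvec(c["rotation"]).as_matrix().T
    o=c["origin"]; return o+d*((z-o[2])/d[:,2])[:,None]
HSV=dict(red=[(0,170,60),(6,255,255)],yellow=[(25,150,60),(34,255,255)],blue=[(105,130,50),(125,255,255)],green=[(50,100,30),(80,255,255)])
def blobs(img,col,amin=40):
    m=cv2.inRange(cv2.cvtColor(img,cv2.COLOR_BGR2HSV),*map(np.array,HSV[col]))
    if col=="red": m|=cv2.inRange(cv2.cvtColor(img,cv2.COLOR_BGR2HSV),(172,170,60),(180,255,255))
    cs=cv2.findContours(m,cv2.RETR_EXTERNAL,cv2.CHAIN_APPROX_NONE)[0]
    return sorted([c for c in cs if cv2.contourArea(c)>amin],key=cv2.contourArea)[::-1]
def goto(pos,yaw=None,z=None):
    """shift & turn in tool units from the current pose; yaw = direction of tool y (jaws), world, mod pi"""
    s=telemetry.get_state(); T=R.from_rotvec(s["ee_rot"])
    sh=T.inv().apply(np.asarray(pos)-s["tool_pos"])/0.5
    return sh
E
python3 - <<'E'
from h import *
c=vision.camera_params("top"); img=vision.snapshot("top")
for col in HSV:
    for b in blobs(img,col):
        (x,y),r=cv2.minEnclosingCircle(b)
        if not(150<x<500 and 100<y<250): continue
        m=cv2.minAreaRect(b)
        print(col,cv2.contourArea(b),np.round([x,y,r],1),"z0",ray(c,(x,y),0)[0][:2].round(3),"z.05",ray(c,(x,y),.05)[0][:2].round(3),"rect",np.round(m[0]+m[1]+(m[2],),1))
        p=cv2.boxPoints(m); q=ray(c,p,0)[:,:2]; print("   box z0",q.round(3).tolist())
        # tall bits
for n,uv in dict(mouse=(232,201),tape=(180,285)).items(): print(n,ray(c,uv,.02)[0].round(3))
s=telemetry.get_state();print(R.from_rotvec(s["ee_rot"]).as_matrix().round(3)); print(vision.camera_params("wrist"))
E
```

```text
mouse [0.466 0.234 0.02 ]
tape [0.277 0.341 0.02 ]
[[ 0.953 -0.304 -0.   ]
 [-0.304 -0.953 -0.002]
 [ 0.     0.002 -1.   ]]
{'K': array([[342.71057765,   0.        , 331.09446625],
       [  0.        , 342.71057765, 197.73771279],
       [  0.        ,   0.        ,   1.        ]]), 'k1': -0.02632229036443691, 'origin': array([0.25484335, 0.57559777, 0.38363832]), 'rotation': array([-0.17765324,  0.23925298, -1.86699604])}
```

```bash
python3 - <<'E'
from h import *
img=cv2.imread("pics/top0.png");h=cv2.cvtColor(img,cv2.COLOR_BGR2HSV)
for n,(x,y) in dict(yt=(218,126),rr=(233,127),rr2=(223,149),fr=(303,133),br=(374,132),yr=(457,135),bt=(297,193),bt2=(291,198),rt=(375,198),g=(440,212)).items(): print(n,h[y,x],h[y-1,x-1],h[y+1,x+1])
for k in HSV: print(k,[cv2.contourArea(b) for b in blobs(img,k)])
E
```

```text
yt [ 27  45 198] [ 25  44 191] [ 26  44 193]
rr [  4 158 170] [  5 164 145] [  3 165 178]
rr2 [  4 158 144] [  3 155 188] [ 12 118 147]
fr [ 60  84 174] [ 59  84 171] [ 61  85 171]
br [110 118 195] [109 118 195] [109 119 195]
yr [ 30 114 201] [ 30 115 200] [ 30 115 200]
bt [111  22 166] [108  37 193] [111  20 165]
bt2 [109  55 193] [108 109 195] [108  47 194]
rt [  2 143 194] [  3 147 194] [  3  64 195]
g [ 60  87 168] [ 60  84 170] [ 59  86 169]
red []
yellow []
blue []
green []
```

```bash
sed -i 's/^HSV=.*/HSV=dict(red=[(0,110,60),(7,255,255)],yellow=[(23,85,60),(36,255,255)],blue=[(100,75,50),(125,255,255)],green=[(45,60,30),(80,255,255)])/; s/(172,170,60)/(172,110,60)/' h.py
python3 - <<'E'
from h import *
c=vision.camera_params("top"); img=cv2.imread("pics/top0.png")
for col in HSV:
    for b in blobs(img,col):
        (x,y),r=cv2.minEnclosingCircle(b)
        if not(150<x<500 and 100<y<250): continue
        m=cv2.minAreaRect(b)
        print(col,cv2.contourArea(b),np.round([x,y,r],1),"z0",ray(c,(x,y),0)[0][:2].round(3),"z.06",ray(c,(x,y),.06)[0][:2].round(3),"rect",np.round(m[0]+m[1]+(m[2],),1))
        print("   box z0",ray(c,cv2.boxPoints(m),0)[:,:2].round(3).tolist())
E
```

```text
red 262.0 [374.6 203.8   9.7] z0 [ 0.47  -0.088] z.06 [ 0.461 -0.08 ] rect [375.  204.   18.4  18.4  45. ]
   box z0 [[0.469, -0.059], [0.499, -0.089], [0.47, -0.119], [0.439, -0.089]]
red 241.0 [222.6 135.   14.9] z0 [0.625 0.268] z.06 [0.607 0.256] rect [223.9 136.9  24.3  29.4  57.1]
   box z0 [[0.625, 0.31], [0.665, 0.253], [0.615, 0.22], [0.576, 0.276]]
yellow 632.0 [456.9 133.7  15. ] z0 [ 0.641 -0.283] z.06 [ 0.623 -0.264] rect [456.5 134.   29.   27.6  45. ]
   box z0 [[0.64, -0.235], [0.689, -0.283], [0.64, -0.331], [0.591, -0.282]]
yellow 260.0 [217.  126.    9.5] z0 [0.646 0.282] z.06 [0.628 0.269] rect [217. 126.  18.  18.  90.]
   box z0 [[0.668, 0.305], [0.668, 0.262], [0.625, 0.26], [0.624, 0.302]]
yellow 56.5 [440.7 208.4  13.8] z0 [ 0.462 -0.24 ] z.06 [ 0.454 -0.224] rect [436.7 207.9  11.5  27.4   6.6]
   box z0 [[0.433, -0.214], [0.496, -0.222], [0.493, -0.249], [0.43, -0.24]]
blue 619.5 [373.7 131.9  14.7] z0 [ 0.64  -0.086] z.06 [ 0.622 -0.078] rect [373.6 131.8  28.6  27.7  26.6]
   box z0 [[0.624, -0.041], [0.685, -0.07], [0.656, -0.131], [0.595, -0.101]]
blue 242.5 [295.9 196.8   9.3] z0 [0.482 0.092] z.06 [0.473 0.09 ] rect [296.  196.5  17.   18.   90. ]
   box z0 [[0.502, 0.113], [0.503, 0.072], [0.463, 0.071], [0.462, 0.112]]
green 847.5 [302.7 131.8  21.6] z0 [0.636 0.08 ] z.06 [0.618 0.079] rect [302.7 131.7  24.4  37.4   1.9]
   box z0 [[0.592, 0.109], [0.682, 0.109], [0.682, 0.051], [0.591, 0.052]]
green 321.0 [445.  206.6  14.7] z0 [ 0.467 -0.251] z.06 [ 0.458 -0.234] rect [445.3 206.7  13.5  28.3  31. ]
   box z0 [[0.446, -0.221], [0.503, -0.256], [0.487, -0.282], [0.43, -0.247]]
```

Call:
step_arm --increments '[[[0.04,0.015,0],[0,0,-0.0148]],[[0.12,0.043,0],[0,0,-0.0295]],[[0.2,0.072,0],[0,0,-0.0443]],[[0.28,0.1,0],[0,0,-0.059]],[[0.36,0.13,0],[0,0,-0.0738]],[[0.44,0.159,0],[0,0,-0.0885]],[[0.52,0.188,0],[0,0,-0.1033]],[[0.6,0.217,0],[0,0,-0.118]],[[0.68,0.246,0],[0,0,-0.1328]],[[0.72,0.26,0],[0,0,-0.1475]]]' --hand 0 --force 20

```text
t: 0.98
tool_pos: [0.4954, 0.3595, 0.1828]
ee_rot: [3.141, -0.001, -0.0]
contact_force: [-0.1, 0.7, 0.4]
width: 1.002
```

Call:
step_arm --increments '[[[0.03,0.023,0],[0,0,0]],[[0.08,0.061,0],[0,0,0]],[[0.14,0.107,0],[0,0,0]],[[0.19,0.145,0],[0,0,0]],[[0.23,0.175,0],[0,0,0]],[[0.25,0.19,0],[0,0,0]],[[0.251,0.191,0],[0,0,0]],[[0.251,0.191,0],[0,0,0]],[[0.251,0.191,0],[0,0,0]],[[0.251,0.191,0],[0,0,0]]]'

```text
t: 1.82
tool_pos: [0.618, 0.2677, 0.1832]
ee_rot: [-3.141, -0.003, 0.0]
contact_force: [-0.2, 0.8, -0.4]
width: 1.003
```

```bash
python3 - <<'E'
from h import *
s=telemetry.get_state(); c=vision.camera_params("wrist"); img=vision.snapshot("wrist"); cv2.imwrite("pics/w1.png",img)
print(s["t"],s["tool_pos"],s["ee_rot"])
for col in HSV:
    for b in blobs(img,col,150):
        (x,y),r=cv2.minEnclosingCircle(b)
        print(col,cv2.contourArea(b),np.round([x,y,r],1),"z0",ray(c,(x,y),0)[0][:2].round(3),"z.06",ray(c,(x,y),.06)[0][:2].round(3),ray(c,(x,y),.084)[0][:2].round(3))
E
```

```text
1.8167 [0.61795184 0.26768834 0.18320918] [-3.14141461e+00 -2.73409900e-03  2.32382631e-04]
red 1259.0 [331.7 167.3  31.3] z0 [0.621 0.268] z.06 [0.631 0.268] [0.635 0.268]
yellow 1505.5 [333.7 182.8  23. ] z0 [0.603 0.266] z.06 [0.616 0.266] [0.621 0.267]
blue 1278.0 [637.3 156.5  29.6] z0 [ 0.635 -0.083] z.06 [ 0.643 -0.028] [ 0.647 -0.006]
green 4122.5 [500.  158.   49.2] z0 [0.632 0.078] z.06 [0.641 0.107] [0.644 0.119]
```

View pics/w1.png

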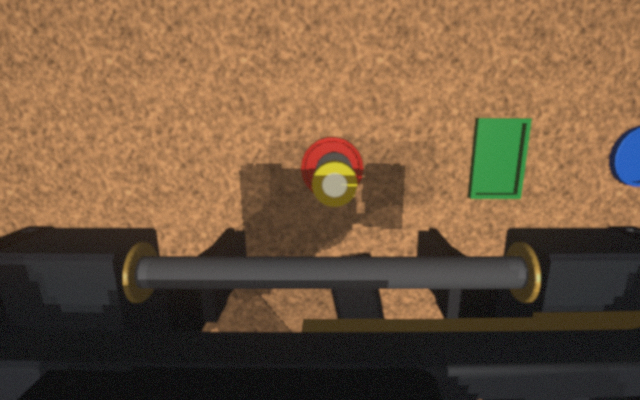

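The wrist view shows the yellow tube top at (333,184) and the red ring at (332,167). That puts the tube at (0.621, 0.267), under the jaws, so I descend.

Call:
step_arm --increments '[[[0,0,0.03],[0,0,0]],[[0,0,0.08],[0,0,0]],[[0,0,0.13],[0,0,0]],[[0,0,0.18],[0,0,0]],[[0,0,0.22],[0,0,0]],[[0,0,0.25],[0,0,0]],[[0,0,0.275],[0,0,0]],[[0,0,0.29],[0,0,0]],[[0,0,0.294],[0,0,0]],[[0,0,0.294],[0,0,0]]]'

```text
t: 2.7
tool_pos: [0.6188, 0.267, 0.0361]
ee_rot: [3.141, 0.001, 0.0]
contact_force: [-0.5, 0.4, 0.8]
width: 0.999
```

Call:
step_arm --increments '[[[0,0,0],[0,0,0]],[[0,0,0],[0,0,0]],[[0,0,0],[0,0,0]],[[0,0,0],[0,0,0]],[[0,0,0],[0,0,0]],[[0,0,0],[0,0,0]],[[0,0,0],[0,0,0]],[[0,0,0],[0,0,0]],[[0,0,0],[0,0,0]],[[0,0,0],[0,0,0]]]' --hand 1 --force 20

```text
t: 3.53
tool_pos: [0.6189, 0.2664, 0.0361]
ee_rot: [3.141, 0.0, -0.0]
contact_force: [0.2, -0.9, 0.6]
width: 0.448
```

Call:
step_arm --increments '[[[0,0,-0.01],[0,0,0]],[[0,0,-0.04],[0,0,0]],[[0,0,-0.08],[0,0,0]],[[0,0.01,-0.11],[0,0,0]],[[0,0.04,-0.12],[0,0,0]],[[0.005,0.09,-0.12],[0,0,0]],[[0.01,0.15,-0.12],[0,0,0]],[[0.015,0.22,-0.12],[0,0,0]],[[0.02,0.29,-0.12],[0,0,0]],[[0.02,0.36,-0.12],[0,0,0]]]'

```text
t: 4.37
tool_pos: [0.628, 0.0843, 0.0951]
ee_rot: [3.141, -0.0, -0.003]
contact_force: [-0.1, 0.3, -1.4]
width: 0.449
```

Call:
step_arm --increments '[[[0,0.07,0],[0,0,0]],[[0,0.14,0],[0,0,0]],[[0.005,0.21,0],[0,0,0]],[[0.01,0.28,0],[0,0,0]],[[0.01,0.35,0],[0,0,0]],[[0.01,0.42,0],[0,0,0]],[[0.015,0.48,0],[0,0,0]],[[0.02,0.53,0],[0,0,0]],[[0.02,0.565,0],[0,0,0]],[[0.02,0.58,0],[0,0,0]]]'

```text
t: 5.2
tool_pos: [0.6372, -0.2065, 0.0947]
ee_rot: [-3.141, 0.006, 0.004]
contact_force: [0.5, 0.8, -1.9]
width: 0.447
```

Call:
step_arm --increments '[[[0,0.05,0],[0,0,0]],[[0,0.09,0],[0,0,0]],[[0,0.12,0],[0,0,0]],[[0,0.135,0],[0,0,0]],[[0,0.14,0],[0,0,0]],[[0,0.14,0],[0,0,0]],[[0,0.14,0],[0,0,0]],[[0,0.14,0],[0,0,0]],[[0,0.14,0],[0,0,0]],[[0,0.14,0],[0,0,0]]]'

```text
t: 6.03
tool_pos: [0.6392, -0.2725, 0.0962]
ee_rot: [-3.142, -0.002, -0.0]
contact_force: [0.5, -0.2, -2.3]
width: 0.448
```

```bash
python3 - <<'E'
from h import *
s=telemetry.get_state(); c=vision.camera_params("wrist"); img=vision.snapshot("wrist"); cv2.imwrite("pics/w2.png",img)
print(s["t"],s["tool_pos"],s["ee_rot"],s["width"])
for col in HSV:
    for b in blobs(img,col,150):
        (x,y),r=cv2.minEnclosingCircle(b)
        print(col,cv2.contourArea(b),np.round([x,y,r],1),"z0",ray(c,(x,y),0)[0][:2].round(3),"z.05",ray(c,(x,y),.05)[0][:2].round(3),"z.144",ray(c,(x,y),.144)[0][:2].round(3))
E
```

```text
6.0333 [ 0.63915701 -0.27248408  0.09619563] [-3.14152292e+00 -1.93545431e-03 -2.29083063e-04] 0.448343912793473
yellow 2469.0 [331.2 245.3  42.1] z0 [ 0.584 -0.272] z.05 [ 0.604 -0.272] z.144 [ 0.643 -0.271]
yellow 2265.5 [339.3 191.4  39.4] z0 [ 0.635 -0.279] z.05 [ 0.647 -0.277] z.144 [ 0.67  -0.275]
blue 4742.5 [118.5 190.   42.1] z0 [ 0.636 -0.08 ] z.05 [ 0.648 -0.112] z.144 [ 0.671 -0.172]
```

View pics/w2.png

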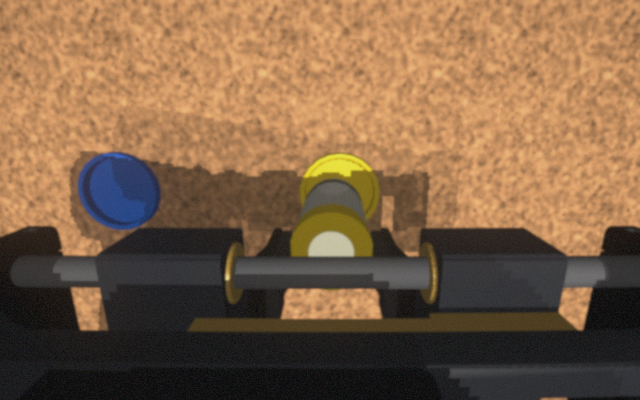

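The yellow ring at (339,191) is at about (0.637, -0.280), with the held tube above it. I shift 8 mm and lower gently.

Call:
step_arm --increments '[[[-0.004,0.008,0.01],[0,0,0]],[[-0.008,0.015,0.03],[0,0,0]],[[-0.008,0.015,0.05],[0,0,0]],[[-0.008,0.015,0.07],[0,0,0]],[[-0.008,0.015,0.085],[0,0,0]],[[-0.008,0.015,0.1],[0,0,0]],[[-0.008,0.015,0.11],[0,0,0]],[[-0.008,0.015,0.116],[0,0,0]],[[-0.008,0.015,0.119],[0,0,0]],[[-0.008,0.015,0.12],[0,0,0]]]'

```text
t: 6.92
tool_pos: [0.6353, -0.2808, 0.0362]
ee_rot: [3.141, 0.001, 0.001]
contact_force: [0.2, -0.2, -2.0]
width: 0.451
```

Call:
step_arm --increments '[[[0,0,0],[0,0,0]],[[0,0,0],[0,0,0]],[[0,0,0],[0,0,0]],[[0,0,0],[0,0,0]],[[0,0,0],[0,0,0]],[[0,0,0],[0,0,0]],[[0,0,0],[0,0,0]],[[0,0,0],[0,0,0]],[[0,0,0],[0,0,0]],[[0,0,0],[0,0,0]]]' --hand 0

```text
t: 7.75
tool_pos: [0.635, -0.2808, 0.036]
ee_rot: [3.142, 0.0, -0.0]
contact_force: [0.2, 0.4, 0.3]
width: 0.991
```

Call:
step_arm --increments '[[[0,0,-0.03],[0,0,0]],[[0,0,-0.09],[0,0,0]],[[0,0,-0.16],[0,0,0]],[[0,0,-0.22],[0,0,0]],[[0,-0.01,-0.27],[0,0,0]],[[-0.01,-0.04,-0.29],[0,0,0]],[[-0.03,-0.09,-0.29],[0,0,0]],[[-0.06,-0.15,-0.29],[0,0,0]],[[-0.09,-0.22,-0.29],[0,0,0]],[[-0.12,-0.29,-0.29],[0,0,0]]]'

```text
t: 8.58
tool_pos: [0.5729, -0.134, 0.1797]
ee_rot: [-3.141, 0.001, 0.003]
contact_force: [1.0, 1.1, 0.5]
width: 1.0
```

Call:
step_arm --increments '[[[-0.03,-0.07,0],[0,0,0]],[[-0.06,-0.14,0],[0,0,0]],[[-0.09,-0.21,0],[0,0,0]],[[-0.12,-0.28,0],[0,0,0]],[[-0.15,-0.34,0],[0,0,0]],[[-0.18,-0.39,0],[0,0,0]],[[-0.2,-0.43,0],[0,0,0]],[[-0.206,-0.45,0],[0,0,0]],[[-0.206,-0.45,0],[0,0,0]],[[-0.206,-0.45,0],[0,0,0]]]'

```text
t: 9.42
tool_pos: [0.4714, 0.0894, 0.1807]
ee_rot: [3.141, 0.002, -0.001]
contact_force: [-0.0, -1.0, -0.3]
width: 1.001
```

```bash
cat > look.py <<'E'
from h import *
import sys
s=telemetry.get_state(); c=vision.camera_params("wrist"); img=vision.snapshot("wrist"); cv2.imwrite(f"pics/{sys.argv[1]}.png",img)
zs=[float(a) for a in sys.argv[2:]]
print(round(s["t"],2),s["tool_pos"].round(4),s["ee_rot"].round(3),round(s["width"],3))
for col in HSV:
    for b in blobs(img,col,150):
        (x,y),r=cv2.minEnclosingCircle(b)
        print(col,cv2.contourArea(b),np.round([x,y,r],1),*[(z,ray(c,(x,y),z)[0][:2].round(3).tolist()) for z in zs])
E
python3 look.py w3 0 0.072
```

```text
9.42 [0.4714 0.0894 0.1807] [ 3.141e+00  2.000e-03 -1.000e-03] 1.001
red 3566.0 [156.   25.   38.3] (0.0, [0.623, 0.271]) (0.072, [0.607, 0.237])
red 1497.0 [501.7 190.9  23.8] (0.0, [0.448, -0.106]) (0.072, [0.465, -0.069])
blue 2625.5 [505.2  13.3  36.3] (0.0, [0.635, -0.087]) (0.072, [0.617, -0.054])
blue 1431.0 [330.  183.5  22.1] (0.0, [0.456, 0.092]) (0.072, [0.472, 0.092])
green 3417.0 [340.   29.1  41.1] (0.0, [0.618, 0.082]) (0.072, [0.604, 0.084])
green 1822.0 [621.3 185.5  31.9] (0.0, [0.455, -0.248]) (0.072, [0.471, -0.184])
```

Call:
step_arm --increments '[[[0,0,0.03],[0,0,0]],[[0,0,0.08],[0,0,0]],[[0,0,0.14],[0,0,0]],[[0,0,0.19],[0,0,0]],[[0,0,0.23],[0,0,0]],[[0,0,0.26],[0,0,0]],[[0,0,0.285],[0,0,0]],[[0,0,0.297],[0,0,0]],[[0,0,0.3],[0,0,0]],[[0,0,0.3],[0,0,0]]]'

```text
t: 10.3
tool_pos: [0.4722, 0.0886, 0.0308]
ee_rot: [3.141, -0.001, -0.001]
contact_force: [-0.5, -0.3, -0.2]
width: 1.003
```

Call:
step_arm --increments '[[[0,0,0],[0,0,0]],[[0,0,0],[0,0,0]],[[0,0,0],[0,0,0]],[[0,0,0],[0,0,0]],[[0,0,0],[0,0,0]],[[0,0,0],[0,0,0]],[[0,0,0],[0,0,0]],[[0,0,0],[0,0,0]],[[0,0,0],[0,0,0]],[[0,0,0],[0,0,0]]]' --hand 1

```text
t: 11.13
tool_pos: [0.4721, 0.0894, 0.0311]
ee_rot: [-3.141, -0.0, -0.001]
contact_force: [-0.4, 1.6, 1.2]
width: 0.433
```

Call:
step_arm --increments '[[[0,0,-0.01],[0,0,0]],[[0,0,-0.04],[0,0,0]],[[0,0,-0.08],[0,0,0]],[[0.01,0.01,-0.11],[0,0,0]],[[0.035,0.035,-0.12],[0,0,0]],[[0.07,0.075,-0.12],[0,0,0]],[[0.12,0.125,-0.12],[0,0,0]],[[0.17,0.18,-0.12],[0,0,0]],[[0.22,0.235,-0.12],[0,0,0]],[[0.26,0.28,-0.12],[0,0,0]]]'

```text
t: 11.97
tool_pos: [0.6029, -0.0527, 0.0908]
ee_rot: [3.141, -0.001, -0.001]
contact_force: [1.7, 0.1, -2.7]
width: 0.435
```

Call:
step_arm --increments '[[[0.035,0.034,0],[0,0,0]],[[0.055,0.056,0],[0,0,0]],[[0.066,0.066,0],[0,0,0]],[[0.066,0.066,0],[0,0,0]],[[0.066,0.066,0],[0,0,0]],[[0.066,0.066,0],[0,0,0]],[[0.066,0.066,0],[0,0,0]],[[0.066,0.066,0],[0,0,0]],[[0.066,0.066,0],[0,0,0]],[[0.066,0.066,0],[0,0,0]]]'

```text
t: 12.8
tool_pos: [0.6348, -0.0833, 0.0914]
ee_rot: [-3.142, -0.001, -0.0]
contact_force: [-0.3, -0.5, -3.1]
width: 0.432
```

```bash
python3 look.py w4 0.005 0.132
```

```text
12.8 [ 0.6348 -0.0833  0.0914] [-3.142e+00 -1.000e-03 -0.000e+00] 0.432
yellow 2419.5 [557.9 188.6  43.4] (0.005, [0.636, -0.28]) (0.132, [0.666, -0.193])
yellow 1557.5 [615.5 205.5  31.2] (0.005, [0.621, -0.335]) (0.132, [0.657, -0.224])
blue 2905.0 [332.2 187.3  40.2] (0.005, [0.637, -0.083]) (0.132, [0.666, -0.083])
blue 2284.0 [330.9 243.6  39.5] (0.005, [0.585, -0.082]) (0.132, [0.637, -0.082])
green 6164.0 [138.5 186.9  59.1] (0.005, [0.637, 0.085]) (0.132, [0.666, 0.011])
```

Call:
step_arm --increments '[[[0,0.001,0.01],[0,0,0]],[[0,0.001,0.03],[0,0,0]],[[0,0.001,0.05],[0,0,0]],[[0,0.001,0.07],[0,0,0]],[[0,0.001,0.085],[0,0,0]],[[0,0.001,0.1],[0,0,0]],[[0,0.001,0.11],[0,0,0]],[[0,0.001,0.116],[0,0,0]],[[0,0.001,0.119],[0,0,0]],[[0,0.001,0.12],[0,0,0]]]'

```text
t: 13.68
tool_pos: [0.6353, -0.0843, 0.0313]
ee_rot: [3.141, 0.001, 0.001]
contact_force: [0.3, 0.8, -1.8]
width: 0.437
```

Call:
step_arm --increments '[[[0,0,0],[0,0,0]],[[0,0,0],[0,0,0]],[[0,0,0],[0,0,0]],[[0,0,0],[0,0,0]],[[0,0,0],[0,0,0]],[[0,0,0],[0,0,0]],[[0,0,0],[0,0,0]],[[0,0,0],[0,0,0]],[[0,0,0],[0,0,0]],[[0,0,0],[0,0,0]]]' --hand 0

```text
t: 14.52
tool_pos: [0.6349, -0.0843, 0.031]
ee_rot: [3.142, 0.0, 0.0]
contact_force: [-0.2, -0.2, 0.5]
width: 0.986
```

Call:
step_arm --increments '[[[0,0,-0.03],[0,0,0]],[[0,0,-0.09],[0,0,0]],[[0,0,-0.16],[0,0,0]],[[0,0,-0.22],[0,0,0]],[[-0.01,0,-0.27],[0,0,0]],[[-0.04,0,-0.29],[0,0,0]],[[-0.09,0,-0.3],[0,0,0]],[[-0.15,0,-0.3],[0,0,0]],[[-0.22,0,-0.3],[0,0,0]],[[-0.28,0,-0.3],[0,0,0]]]'

```text
t: 15.35
tool_pos: [0.4929, -0.0844, 0.1809]
ee_rot: [-3.141, 0.0, 0.001]
contact_force: [0.1, 0.7, 0.3]
width: 0.998
```

Call:
step_arm --increments '[[[-0.04,-0.006,0],[0,0,0]],[[-0.06,-0.006,0],[0,0,0]],[[-0.067,-0.006,0],[0,0,0]],[[-0.067,-0.006,0],[0,0,0]],[[-0.067,-0.006,0],[0,0,0]],[[-0.067,-0.006,0],[0,0,0]],[[-0.067,-0.006,0],[0,0,0]],[[-0.067,-0.006,0],[0,0,0]],[[-0.067,-0.006,0],[0,0,0]],[[-0.067,-0.006,0],[0,0,0]]]'

```text
t: 16.18
tool_pos: [0.4617, -0.0814, 0.1808]
ee_rot: [3.141, 0.0, -0.001]
contact_force: [-0.1, 0.4, -0.2]
width: 0.998
```

```bash
python3 look.py w5 0.005 0.05 0.06
```

```text
16.18 [ 0.4617 -0.0814  0.1808] [ 3.141e+00  0.000e+00 -1.000e-03] 0.998
red 1390.5 [329.4 182.3  22. ] (0.005, [0.449, -0.078]) (0.05, [0.459, -0.079]) (0.06, [0.461, -0.079])
red 1319.5 [10.  27.5 29.3] (0.005, [0.613, 0.253]) (0.05, [0.603, 0.213]) (0.06, [0.601, 0.204])
yellow 1128.5 [527.5   6.   34. ] (0.005, [0.631, -0.278]) (0.05, [0.619, -0.254]) (0.06, [0.616, -0.249])
blue 1104.5 [334.    3.   34.1] (0.005, [0.632, -0.083]) (0.05, [0.62, -0.083]) (0.06, [0.617, -0.082])
blue 161.5 [333.    0.5  16. ] (0.005, [0.634, -0.082]) (0.05, [0.622, -0.082]) (0.06, [0.619, -0.082])
green 2930.5 [170.   25.   39.8] (0.005, [0.612, 0.084]) (0.05, [0.602, 0.064]) (0.06, [0.6, 0.06])
green 1634.5 [485.  179.   34.5] (0.005, [0.453, -0.254]) (0.05, [0.462, -0.233]) (0.06, [0.464, -0.228])
```

View pics/w5.png

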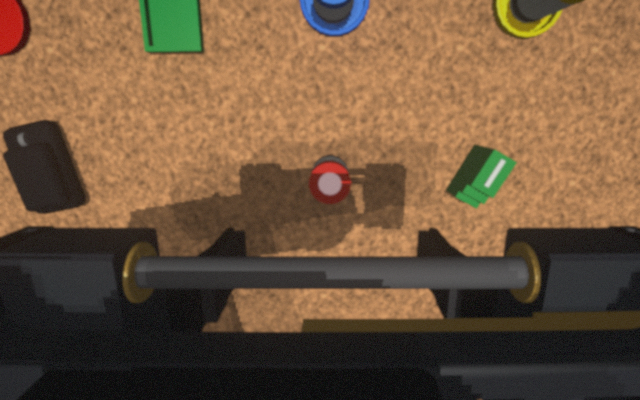

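The red tube (330,183) is under the jaws, and the blue and yellow tubes are standing inside their rings. The gauge is at (484,178) and the mouse at (43,167), untouched.

Call:
step_arm --increments '[[[0,-0.002,0.03],[0,0,0]],[[0,-0.004,0.08],[0,0,0]],[[0,-0.004,0.14],[0,0,0]],[[0,-0.004,0.19],[0,0,0]],[[0,-0.004,0.24],[0,0,0]],[[0,-0.004,0.275],[0,0,0]],[[0,-0.004,0.3],[0,0,0]],[[0,-0.004,0.312],[0,0,0]],[[0,-0.004,0.316],[0,0,0]],[[0,-0.004,0.316],[0,0,0]]]'

```text
t: 17.07
tool_pos: [0.4617, -0.0793, 0.0231]
ee_rot: [3.141, 0.0, -0.0]
contact_force: [-1.0, -0.4, -0.5]
width: 1.002
```

Call:
step_arm --increments '[[[0,0,0],[0,0,0]],[[0,0,0],[0,0,0]],[[0,0,0],[0,0,0]],[[0,0,0],[0,0,0]],[[0,0,0],[0,0,0]],[[0,0,0],[0,0,0]],[[0,0,0],[0,0,0]],[[0,0,0],[0,0,0]],[[0,0,0],[0,0,0]],[[0,0,0],[0,0,0]]]' --hand 1

```text
t: 17.9
tool_pos: [0.4614, -0.0793, 0.023]
ee_rot: [3.142, 0.0, -0.0]
contact_force: [0.6, -0.6, -0.8]
width: 0.326
```

The width reads 0.326, about 28 mm, which is too small for a 40 mm tube. I'll look before lifting.

```bash
python3 look.py w6 0.005 0.05 0.06; python3 - <<'E'
from h import *
im=np.hstack([cv2.imread("pics/w6.png")[100:400,120:520],cv2.resize(vision.snapshot("side")[200:300,260:393],(400,300))]);cv2.imwrite("pics/v6.png",im)
E
```

```text
17.9 [ 0.4614 -0.0793  0.023 ] [ 3.142  0.    -0.   ] 0.326
red 1751.5 [332.2 234.3  35.8] (0.005, [0.446, -0.079]) (0.05, [0.463, -0.079]) (0.06, [0.467, -0.079])
green 6351.5 [580.5 213.5  64.2] (0.005, [0.461, -0.248]) (0.05, [0.475, -0.213]) (0.06, [0.478, -0.205])
green 1039.0 [59.   4.5 53.2] (0.005, [0.59, 0.083]) (0.05, [0.577, 0.05]) (0.06, [0.575, 0.042])
```

View pics/v6.png

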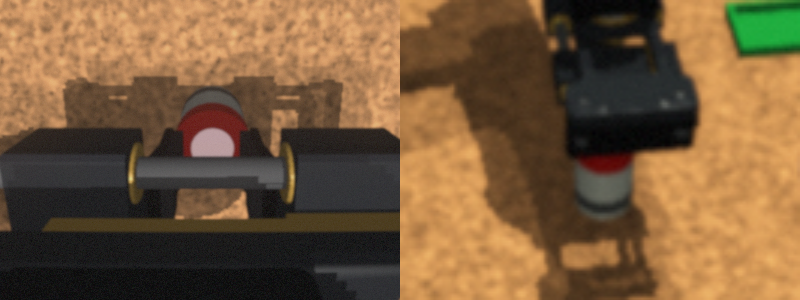

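The tube is upright and centred between the fingers; its lens sits near (331,240) in the wrist frame. The reading doesn't match a 40 mm grip, so I test with a small, slow 8 mm lift.

Call:
step_arm --increments '[[[0,0,0],[0,0,0]],[[0,0,0],[0,0,0]],[[0,0,-0.004],[0,0,0]],[[0,0,-0.008],[0,0,0]],[[0,0,-0.012],[0,0,0]],[[0,0,-0.016],[0,0,0]],[[0,0,-0.016],[0,0,0]],[[0,0,-0.016],[0,0,0]],[[0,0,-0.016],[0,0,0]],[[0,0,-0.016],[0,0,0]]]'

```text
t: 18.83
tool_pos: [0.4613, -0.0793, 0.031]
ee_rot: [3.142, 0.0, -0.0]
contact_force: [0.6, -0.8, 0.5]
width: 0.006
```

```bash
python3 look.py w7 0.005 0.05 0.06; python3 - <<'E'
from h import *
im=np.hstack([cv2.imread("pics/w7.png")[100:400,120:520],cv2.resize(vision.snapshot("side")[200:300,260:393],(400,300))]);cv2.imwrite("pics/v7.png",im)
E
```

```text
18.83 [ 0.4613 -0.0793  0.031 ] [ 3.142  0.    -0.   ] 0.006
red 1353.5 [331.5 226.   34.6] (0.005, [0.449, -0.078]) (0.05, [0.465, -0.078]) (0.06, [0.469, -0.078])
green 6745.5 [578.  214.5  65. ] (0.005, [0.458, -0.252]) (0.05, [0.472, -0.218]) (0.06, [0.475, -0.21])
green 1323.0 [68.   6.  51.4] (0.005, [0.591, 0.083]) (0.05, [0.579, 0.051]) (0.06, [0.576, 0.044])
```

View pics/v7.png

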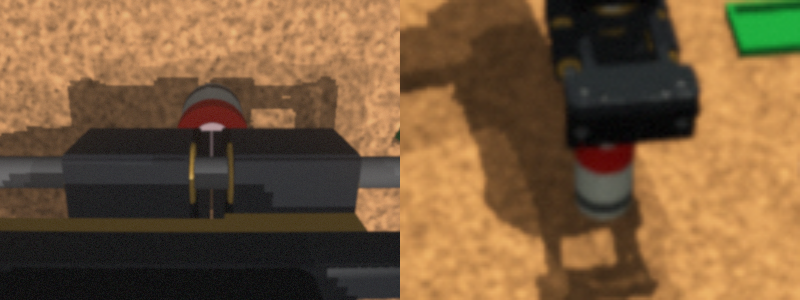

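The fingers are now fully shut (width 0.006) and the tube is still standing upright where it was. I'll project the reported TCP and the tube into the side view to see what happened.

```bash
python3 - <<'E'
from h import *
s=telemetry.get_state(); print(s["t"],s["tool_pos"],s["joints"],s["width"])
c=vision.camera_params("side"); img=vision.snapshot("side")
def proj(p):
    q=R.from_rotvec(c["rotation"]).inv().apply(np.array(p)-c["origin"]); x,y=q[0]/-q[2],-q[1]/-q[2]; f=1+c["k1"]*(x*x+y*y)
    return c["K"][0,0]*x*f+c["K"][0,2],c["K"][1,1]*y*f+c["K"][1,2]
x0,y0,k=250,120,5
big=cv2.resize(img[y0:y0+118,x0:x0+158],None,fx=k,fy=k,interpolation=cv2.INTER_CUBIC)
big=cv2.resize(img[170:290,250:410],None,fx=5,fy=5,interpolation=cv2.INTER_CUBIC)
x,y,z=s["tool_pos"]
for p,col in(((x,y,z),(0,255,0)),((x,y,z+.07),(255,255,0)),((.461,-.079,0),(0,0,255)),((.461,-.079,.06),(255,0,255))):
    u,v=proj(p); print(p,u,v); cv2.drawMarker(big,(int((u-250)*5),int((v-170)*5)),col,0,20,2)
cv2.imwrite("pics/s8.png",big)
E
```

```text
18.9333 [ 0.46133345 -0.07934868  0.03095049] [ 1.78037364e-01  3.03118803e-01 -5.68492920e-01 -1.88584621e-05
 -6.99469394e-01  1.39287656e+00] 0.005249147923780281
(np.float64(0.461333451822541), np.float64(-0.0793486794328539), np.float64(0.03095048636187612)) 326.85851249775254 255.10557759779286
(np.float64(0.461333451822541), np.float64(-0.0793486794328539), np.float64(0.10095048636187612)) 327.71043194970633 230.23038652587553
(0.461, -0.079, 0) 326.3282239660734 265.18703120477744
(0.461, -0.079, 0.06) 327.01180962988593 244.99376716266752
```

View pics/s8.png

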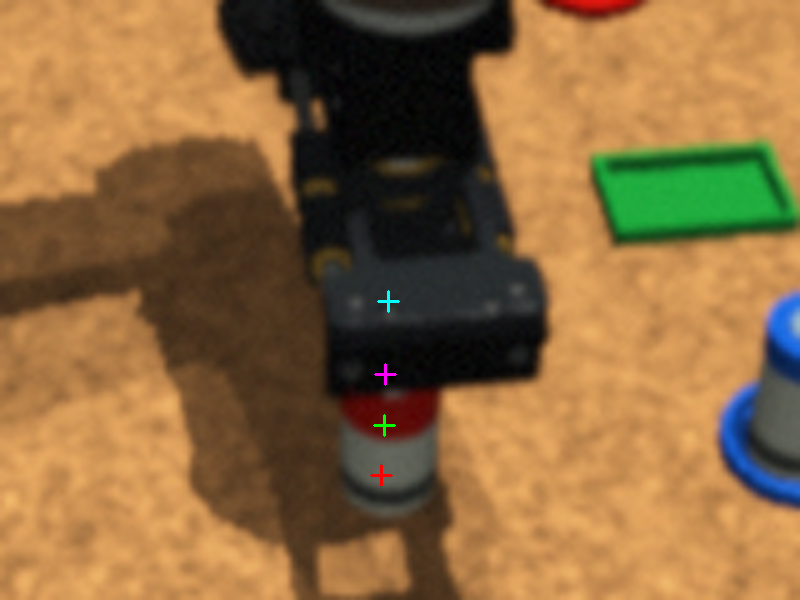

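```bash
python3 - <<'E'
from h import *
for n,p in(("w5",.1808),("w6",.023),("w7",.031)):
    img=cv2.imread(f"pics/{n}.png")
    for b in blobs(img,"green",150):
        x,y,w,h=cv2.boundingRect(b); pts=b[:,0]; print(n,"green",(x,y,w,h),"left",pts[pts[:,0].argmin()],"top",pts[pts[:,1].argmin()],"bot",pts[pts[:,1].argmax()])
    for b in blobs(img,"red",150): print(n,"red",cv2.boundingRect(b))
im=np.hstack([cv2.resize(cv2.imread("pics/w5.png")[110:230,440:640],(400,240)),cv2.imread("pics/w6.png")[110:350,240:640]]);cv2.imwrite("pics/v9.png",im)
E
```

```text
w5 green (139, 0, 63, 52) left [139   0] top [139   0] bot [147  51]
w5 green (455, 150, 61, 58) left [455 193] top [492 150] bot [475 207]
w5 red (308, 161, 44, 43)
w5 red (0, 0, 30, 56)
w6 green (522, 170, 118, 87) left [522 240] top [572 170] bot [551 256]
w6 green (6, 0, 107, 13) left [6 0] top [6 0] bot [26 12]
w6 red (297, 203, 71, 54)
w7 green (517, 168, 123, 89) left [517 234] top [565 168] bot [540 256]
w7 green (17, 0, 103, 16) left [17  0] top [17  0] bot [35 15]
w7 red (297, 199, 70, 30)
```

View pics/v9.png

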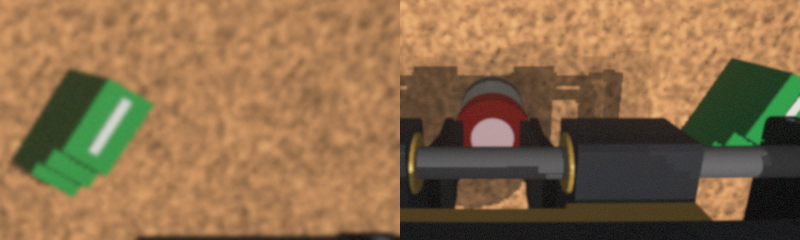

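```bash
python3 - <<'E'
from h import *
import copy
c=vision.camera_params("wrist"); t=telemetry.get_state()["tool_pos"]; off=c["origin"]-t; print(off)
def w(uv,tp,dz=0):
    d=copy.deepcopy(c); d["origin"]=np.array(tp)+off+[0,0,dz]; return ray(d,uv,0)[:,:2]
A=[(455,193),(492,150)]; print("w5",w(A,(.4617,-.0814,.1808)).round(4).tolist())
for dz in(0,.01,.02,.03,.04): print(dz,"w6",w([(522,240),(572,170)],(.4614,-.0793,.023),dz).round(4).tolist(),"w7",w([(517,234),(565,168)],(.4613,-.0793,.031),dz).round(4).tolist())
# frame far corners ~ cut;
E
```

```text
[0.06829239 0.0012664  0.20141274]
w5 [[0.4356, -0.2231], [0.4852, -0.2603]]
0 w6 [[0.4402, -0.2129], [0.4903, -0.2399]] w7 [[0.4415, -0.2133], [0.4902, -0.2404]]
0.01 w6 [[0.4362, -0.2189], [0.4886, -0.2471]] w7 [[0.4378, -0.2192], [0.4885, -0.2474]]
0.02 w6 [[0.4322, -0.2249], [0.4868, -0.2543]] w7 [[0.434, -0.225], [0.4868, -0.2544]]
0.03 w6 [[0.4282, -0.2309], [0.485, -0.2615]] w7 [[0.4302, -0.2308], [0.4851, -0.2614]]
0.04 w6 [[0.4242, -0.2369], [0.4833, -0.2688]] w7 [[0.4264, -0.2366], [0.4834, -0.2684]]
```

The gauge corners from the wrist view only agree with the earlier ones if the true tool height is about 25 mm above the reported one. The grip therefore only caught the tube's rim and slid off it. I rise straight up and check for the bias there.

Call:
step_arm --increments '[[[0,0,-0.02],[0,0,0]],[[0,0,-0.06],[0,0,0]],[[0,0,-0.12],[0,0,0]],[[0,0,-0.18],[0,0,0]],[[0,0,-0.24],[0,0,0]],[[0,0,-0.28],[0,0,0]],[[0,0,-0.3],[0,0,0]],[[0,0,-0.3],[0,0,0]],[[0,0,-0.3],[0,0,0]],[[0,0,-0.3],[0,0,0]]]' --hand 0

```text
t: 19.82
tool_pos: [0.4605, -0.0793, 0.1798]
ee_rot: [-3.141, 0.0, 0.004]
contact_force: [-0.0, 0.9, 0.2]
width: 0.68
```

```bash
python3 look.py w10 0.005 0.05 0.06; python3 - <<'E'
from h import *
import copy
img=cv2.imread("pics/w10.png");cv2.imwrite("pics/top10.png",vision.snapshot("top"))
c=vision.camera_params("wrist")
b=[b for b in blobs(img,"green",150) if b[:,0,1].mean()>80][0][:,0]; A=np.array([b[b[:,0].argmin()],b[b[:,1].argmin()]],float); print(A)
for dz in(-.02,0,.02,.04):
    d=copy.deepcopy(c); d["origin"]=d["origin"]+[0,0,dz]; print(dz,ray(d,A,0)[:,:2].round(4).tolist())
E
```

```text
19.82 [ 0.4605 -0.0793  0.1798] [-3.141  0.     0.004] 0.68
red 1412.0 [331.6 181.   22. ] (0.005, [0.449, -0.079]) (0.05, [0.459, -0.079]) (0.06, [0.461, -0.079])
red 1324.0 [10.5 26.5 28.5] (0.005, [0.612, 0.253]) (0.05, [0.602, 0.213]) (0.06, [0.6, 0.204])
yellow 1104.0 [530.    5.5  34.3] (0.005, [0.629, -0.278]) (0.05, [0.617, -0.254]) (0.06, [0.615, -0.248])
blue 1059.0 [336.    2.   34.1] (0.005, [0.631, -0.083]) (0.05, [0.619, -0.082]) (0.06, [0.616, -0.082])
green 2846.0 [171.5  24.   39.6] (0.005, [0.611, 0.084]) (0.05, [0.602, 0.064]) (0.06, [0.599, 0.06])
green 1698.5 [485.5 175.   35.4] (0.005, [0.456, -0.251]) (0.05, [0.465, -0.231]) (0.06, [0.467, -0.226])
[[453. 185.]
 [494. 149.]]
-0.02 [[0.448, -0.2102], [0.4871, -0.2503]]
0 [[0.4435, -0.2175], [0.4848, -0.2599]]
0.02 [[0.439, -0.2249], [0.4824, -0.2694]]
0.04 [[0.4345, -0.2322], [0.4801, -0.279]]
```

View pics/w10.png

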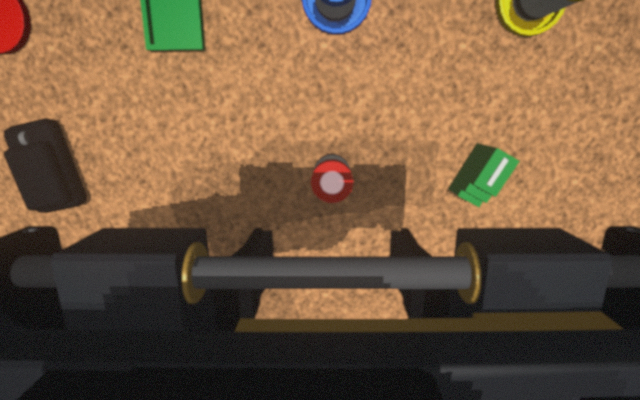

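At height there is no bias: the red tube (332,182) is still upright at (0.461, -0.079). I descend part way and check the true height from the apparent size of the tube's top.

Call:
step_arm --increments '[[[0,0,0.03],[0,0,0]],[[0,0,0.08],[0,0,0]],[[0,0,0.14],[0,0,0]],[[0,0,0.19],[0,0,0]],[[0,0,0.22],[0,0,0]],[[0,0,0.24],[0,0,0]],[[0,0,0.24],[0,0,0]],[[0,0,0.24],[0,0,0]],[[0,0,0.24],[0,0,0]],[[0,0,0.24],[0,0,0]]]' --hand 0

```text
t: 20.75
tool_pos: [0.4621, -0.0793, 0.0618]
ee_rot: [-3.141, -0.001, -0.003]
contact_force: [-0.6, 0.2, -0.5]
width: 1.003
```

```bash
cat > hz.py <<'E'
from h import *
import sys
s=telemetry.get_state();c=vision.camera_params("wrist"); img=vision.snapshot("wrist"); cv2.imwrite(f"pics/{sys.argv[1]}.png",img)
b=[b for b in blobs(img,"red",150) if abs(b[:,0,0].mean()-331)<40][0]; x,y,w,h=cv2.boundingRect(b)
dist=c["K"][0,0]*.04/w
print("tcp",s["tool_pos"].round(4),"joints",s["joints"].round(3),"box",(x,y,w,h),"vis tcp z",.06+dist-.2014, "t",s["t"],s["width"])
side=vision.snapshot("side"); cv2.imwrite(f"pics/{sys.argv[1]}s.png",side)
E
python3 hz.py w11; python3 - <<'E'
from h import *
cv2.imwrite("pics/v11.png",np.hstack([cv2.imread("pics/w11.png")[110:350,240:500],cv2.resize(cv2.imread("pics/w11s.png")[180:300,250:410],(400,300))[60:]]))
E
```

```text
tcp [ 0.4621 -0.0793  0.0618] joints [ 0.178  0.256 -0.533  0.    -0.78   1.393] box (299, 188, 66, 68) vis tcp z 0.06630338039268771 t 20.75 1.0026883533534354
```

View pics/v11.png

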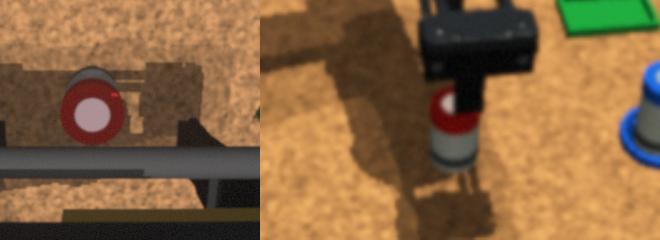

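Here the visual height (66 mm) and the reported one (62 mm) agree. I continue in smaller steps.

Call:
step_arm --increments '[[[0,0,0.01],[0,0,0]],[[0,0,0.02],[0,0,0]],[[0,0,0.03],[0,0,0]],[[0,0,0.04],[0,0,0]],[[0,0,0.04],[0,0,0]],[[0,0,0.04],[0,0,0]],[[0,0,0.04],[0,0,0]],[[0,0,0.04],[0,0,0]],[[0,0,0.04],[0,0,0]],[[0,0,0.04],[0,0,0]]]'

```text
t: 21.68
tool_pos: [0.4616, -0.0793, 0.0412]
ee_rot: [-3.142, -0.0, -0.001]
contact_force: [-0.6, -0.4, 0.8]
width: 1.0
```

```bash
python3 hz.py w12
```

```text
tcp [ 0.4616 -0.0793  0.0412] joints [ 0.178  0.287 -0.557  0.    -0.726  1.393] box (296, 195, 73, 62) vis tcp z 0.04638661788927928 t 21.6833 1.0002402888519781
```

Call:
step_arm --increments '[[[0,0,0.01],[0,0,0]],[[0,0,0.02],[0,0,0]],[[0,0,0.03],[0,0,0]],[[0,0,0.036],[0,0,0]],[[0,0,0.036],[0,0,0]],[[0,0,0.036],[0,0,0]],[[0,0,0.036],[0,0,0]],[[0,0,0.036],[0,0,0]],[[0,0,0.036],[0,0,0]],[[0,0,0.036],[0,0,0]]]'

```text
t: 22.62
tool_pos: [0.4616, -0.0793, 0.0232]
ee_rot: [-3.142, -0.0, -0.001]
contact_force: [-0.4, 0.4, 0.3]
width: 0.998
```

```bash
python3 hz.py w13; python3 - <<'E'
from h import *
f=lambda n:cv2.resize(cv2.imread(f"pics/{n}s.png")[180:300,250:410],(400,300))
cv2.imwrite("pics/v13.png",np.vstack([np.hstack([cv2.imread("pics/w12.png")[110:350,140:540],cv2.imread("pics/w13.png")[110:350,140:540]]),np.hstack([f("w12"),f("w13")])]))
E
```

```text
tcp [ 0.4616 -0.0793  0.0232] joints [ 0.178  0.316 -0.577  0.    -0.678  1.393] box (293, 203, 80, 54) vis tcp z 0.029955288823967335 t 22.6167 0.9984217510639805
```

View pics/v13.png

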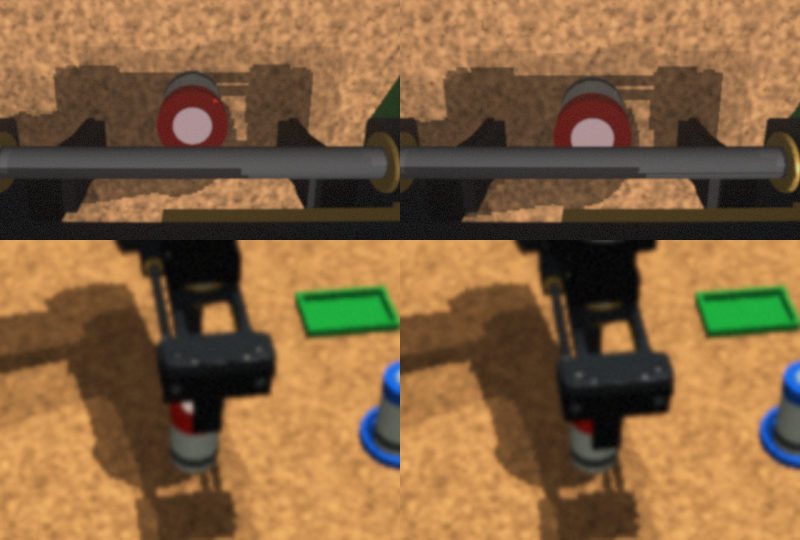

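```bash
python3 - <<'E'
from h import *
c=vision.camera_params("side")
def proj(c,p):
    q=R.from_rotvec(c["rotation"]).inv().apply(np.array(p)-c["origin"]); x,y=q[0]/-q[2],-q[1]/-q[2]; f=1+c["k1"]*(x*x+y*y)
    return np.round([c["K"][0,0]*x*f+c["K"][0,2],c["K"][1,1]*y*f+c["K"][1,2]],1)
for y in(-.123,-.138): print("finger tip",y,proj(c,(.4616,y,.023)))
print("tube base front",proj(c,(.461,-.099,0)),"base c",proj(c,(.461,-.079,0)))
# tube from side image at start: bottom of tube; red blob
img=cv2.imread("pics/side0.png")
for n in("side0","w13s","w12s"):
    im=cv2.imread(f"pics/{n}.png")
    for b in blobs(im,"red",30):
        x,y,w,h=cv2.boundingRect(b)
        if 300<x<350 and y>200: print(n,(x,y,w,h))
cv2.imwrite("pics/v14.png",np.hstack([cv2.resize(img[225:285,290:370],(400,300),interpolation=2),cv2.resize(cv2.imread("pics/w13s.png")[225:285,290:370],(400,300),interpolation=2)]))
print(proj(vision.camera_params("wrist"),(.4616,-.079,.023)),proj(vision.camera_params("wrist"),(.4616,-.079,.042)),proj(vision.camera_params("wrist"),(.4616,-.079,.06)))
E
```

```text
finger tip -0.123 [330.  273.9]
finger tip -0.138 [331.1 279.7]
tube base front [327.7 272.4] base c [326.3 265.2]
side0 (318, 238, 20, 20)
w12s (318, 245, 10, 13)
[332.5 221.6] [332.6 232.4] [332.7 244.7]
```

View pics/v14.png

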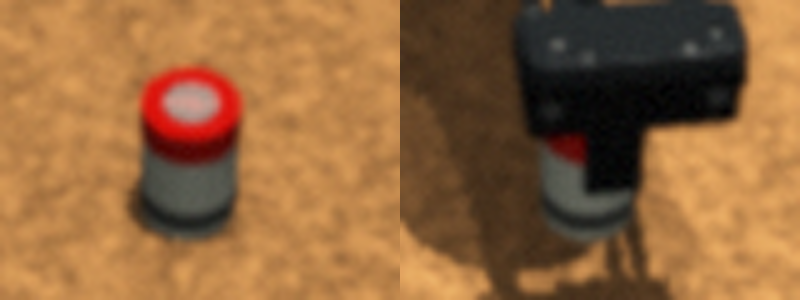

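In the side view the fingertip is at row 263, but the reported pose predicts about row 277. So the tips are really roughly 30 mm higher than reported, and all the grips so far have been at the tube tops. I go lower in guarded steps and track the fingertip row numerically in the side view.

```bash
cat > tip.py <<'E'
from h import *
import sys
s=telemetry.get_state(); im=vision.snapshot("side"); cv2.imwrite(f"pics/{sys.argv[1]}s.png",im)
h=cv2.cvtColor(im,cv2.COLOR_BGR2HSV)
print("t",round(s["t"],2),"tcp",s["tool_pos"].round(4),"F",s["contact_force"].round(1),"w",round(s["width"],3))
for u in(329,331,333,335): print(u,h[250:290:2,u,2])
E
python3 tip.py w14
```

```text
t 22.72 tcp [ 0.4615 -0.0793  0.0232] F [-0.9  0.7 -0.1] w 1.002
329 [  8  11  10   9   8   3  13  76  96  53  48  95 148 170 174 124  71  72
  70  71]
331 [  7  10   3   7   8   8  15  80  90  42  59  81  98 100 107 112  78  75
  77  71]
333 [11  6 10 12  9 10 24 79 69 37 74 99 97 80 84 80 78 74 76 72]
335 [  8  10   9   8   9   5  28  74  49  49  68  83 114 137 148 105  74  77
  74  77]
```

Call:
step_arm --increments '[[[0,0,0.006],[0,0,0]],[[0,0,0.012],[0,0,0]],[[0,0,0.018],[0,0,0]],[[0,0,0.024],[0,0,0]],[[0,0,0.03],[0,0,0]],[[0,0,0.03],[0,0,0]],[[0,0,0.03],[0,0,0]],[[0,0,0.03],[0,0,0]],[[0,0,0.03],[0,0,0]],[[0,0,0.03],[0,0,0]]]'

```text
t: 23.6
tool_pos: [0.4616, -0.0793, 0.0082]
ee_rot: [-3.142, -0.0, -0.001]
contact_force: [-0.4, 0.6, 0.3]
width: 1.001
```

```bash
python3 tip.py w15; python3 hz.py w15
```

```text
t 23.6 tcp [ 0.4616 -0.0793  0.0082] F [-0.4  0.6  0.3] w 1.001
329 [ 11   9   8   5   7   6   6  12  12  13  46  84 137 174 177 125  72  77
  67  70]
331 [  7   9  11   8  11   8   6   9  10  18  58  79 128 148 150 141  86  75
  76  75]
333 [  6   8  10   4  10   7   7   6   7  22  68  70  74  75  79 101  78  76
  79  70]
335 [13  9  6  6  8  5  9  8 13 33 60 62 72 74 77 78 75 77 77 72]
tcp [ 0.4615 -0.0793  0.0082] joints [ 0.178  0.341 -0.592  0.    -0.638  1.393] box (289, 211, 87, 46) vis tcp z 0.016168081677211343 t 23.65 1.0011829386791924
```

Call:
step_arm --increments '[[[0,0,0.005],[0,0,0]],[[0,0,0.01],[0,0,0]],[[0,0,0.015],[0,0,0]],[[0,0,0.02],[0,0,0]],[[0,0,0.024],[0,0,0]],[[0,0,0.024],[0,0,0]],[[0,0,0.024],[0,0,0]],[[0,0,0.024],[0,0,0]],[[0,0,0.024],[0,0,0]],[[0,0,0.024],[0,0,0]]]'

```text
t: 24.58
tool_pos: [0.4616, -0.0793, -0.0038]
ee_rot: [-3.142, -0.0, -0.0]
contact_force: [1.1, -0.3, -0.4]
width: 0.999
```

```bash
python3 tip.py w16; python3 hz.py w16;python3 - <<'E'
from h import *
cv2.imwrite("pics/v16.png",np.hstack([cv2.resize(cv2.imread("pics/w16s.png")[225:300,280:380],(400,300),interpolation=2),cv2.imread("pics/w16.png")[100:400,130:530]]))
E
```

```text
t 24.58 tcp [ 0.4616 -0.0793 -0.0038] F [ 1.1 -0.3 -0.4] w 0.999
329 [ 24  13   8   9   7   8  12   9   8  11   8  24 108 167 177 124  74  76
  72  70]
331 [ 25  15   7  11  10  12  11   8  11   8  10  27 124 150 150 143  85  76
  77  74]
333 [ 22  17   5   8  12   3  12   8  10  13   5  34  75  71  79 104  79  77
  72  72]
335 [ 21  13  13   7   4   4  12   7  10  12  10  58  99 108 110  87  77  77
  74  76]
tcp [ 0.4615 -0.0793 -0.0038] joints [ 0.178  0.362 -0.603  0.    -0.605  1.393] box (289, 218, 87, 39) vis tcp z 0.016168081677211343 t 24.6333 0.9986457265100422
```

View pics/v16.png

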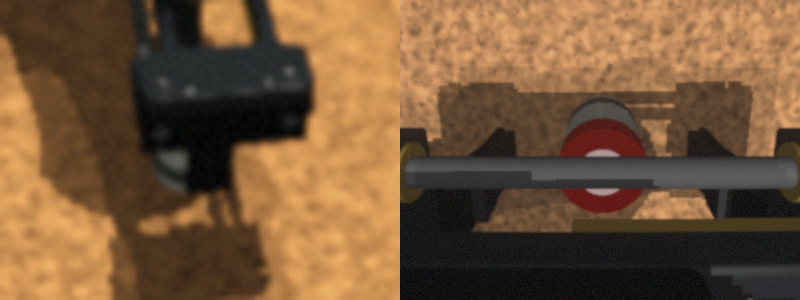

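At a reported height of -4 mm there is still no contact and the tube stands between the fingers, which confirms the offset of about +30 mm. The tips are now at about 28 mm, a good grip height.

Call:
step_arm --increments '[[[0,0,0],[0,0,0]],[[0,0,0],[0,0,0]],[[0,0,0],[0,0,0]],[[0,0,0],[0,0,0]],[[0,0,0],[0,0,0]],[[0,0,0],[0,0,0]],[[0,0,0],[0,0,0]],[[0,0,0],[0,0,0]],[[0,0,0],[0,0,0]],[[0,0,0],[0,0,0]]]' --hand 1

```text
t: 25.57
tool_pos: [0.4614, -0.0794, -0.0039]
ee_rot: [3.142, 0.0, -0.0]
contact_force: [-0.1, -0.8, -0.0]
width: 0.452
```

Call:
step_arm --increments '[[[0,0,0],[0,0,0]],[[0,0,0],[0,0,0]],[[0,0,-0.004],[0,0,0]],[[0,0,-0.01],[0,0,0]],[[0,0,-0.016],[0,0,0]],[[0,0,-0.02],[0,0,0]],[[0,0,-0.02],[0,0,0]],[[0,0,-0.02],[0,0,0]],[[0,0,-0.02],[0,0,0]],[[0,0,-0.02],[0,0,0]]]'

```text
t: 26.4
tool_pos: [0.4613, -0.0793, 0.0059]
ee_rot: [3.142, 0.0, -0.0]
contact_force: [0.5, 1.0, -0.4]
width: 0.455
```

Call:
step_arm --increments '[[[0,0,-0.02],[0,0,0]],[[0,0,-0.06],[0,0,0]],[[0,0,-0.09],[0,0,0]],[[0.01,-0.01,-0.1],[0,0,0]],[[0.03,-0.04,-0.1],[0,0,0]],[[0.05,-0.09,-0.1],[0,0,0]],[[0.08,-0.15,-0.1],[0,0,0]],[[0.11,-0.22,-0.1],[0,0,0]],[[0.14,-0.29,-0.1],[0,0,0]],[[0.17,-0.36,-0.1],[0,0,0]]]'

```text
t: 27.23
tool_pos: [0.5467, 0.1026, 0.0553]
ee_rot: [3.141, -0.0, -0.001]
contact_force: [0.0, -0.8, -1.1]
width: 0.452
```

Call:
step_arm --increments '[[[0.03,-0.07,0],[0,0,0]],[[0.06,-0.14,0],[0,0,0]],[[0.09,-0.2,0],[0,0,0]],[[0.115,-0.26,0],[0,0,0]],[[0.135,-0.3,0],[0,0,0]],[[0.145,-0.325,0],[0,0,0]],[[0.148,-0.332,0],[0,0,0]],[[0.148,-0.332,0],[0,0,0]],[[0.148,-0.332,0],[0,0,0]],[[0.148,-0.332,0],[0,0,0]]]'

```text
t: 28.07
tool_pos: [0.6197, 0.2656, 0.0557]
ee_rot: [3.141, -0.001, -0.002]
contact_force: [0.3, -0.2, -1.3]
width: 0.457
```

```bash
python3 look.py w17 0.005 0.12; python3 - <<'E'
from h import *
s=telemetry.get_state(); print(s["contact_force"])
im=vision.snapshot("side"); cv2.imwrite("pics/w17s.png",im)
cv2.imwrite("pics/v17.png",np.hstack([cv2.resize(im[100:250,300:500],(400,300),interpolation=2),cv2.imread("pics/w17.png")[100:400,130:530]]))
E
```

```text
28.07 [0.6197 0.2656 0.0557] [ 3.141e+00 -1.000e-03 -2.000e-03] 0.457
red 4009.5 [329.  197.5  46.3] (0.005, [0.622, 0.268]) (0.12, [0.652, 0.268])
red 2240.0 [331. 254.  43.] (0.005, [0.576, 0.267]) (0.12, [0.627, 0.267])
red 1133.0 [330.  289.5  41. ] (0.005, [0.544, 0.268]) (0.12, [0.61, 0.267])
green 9139.0 [579.  180.5  71.3] (0.005, [0.635, 0.078]) (0.12, [0.66, 0.164])
[-0.12745888 -0.18826442 -0.66584324]
```

View pics/v17.png

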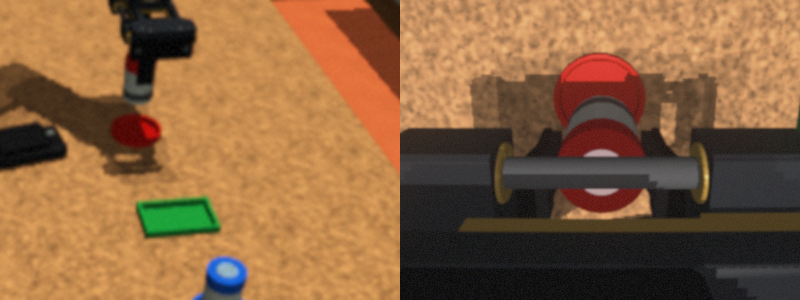

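The red tube is held upright above the empty red ring, which the wrist view puts at (0.622, 0.268). I lower it by exactly the lift, 59.5 mm.

Call:
step_arm --increments '[[[0.003,-0.002,0.01],[0,0,0]],[[0.003,-0.003,0.03],[0,0,0]],[[0.003,-0.003,0.05],[0,0,0]],[[0.003,-0.003,0.07],[0,0,0]],[[0.003,-0.003,0.085],[0,0,0]],[[0.003,-0.003,0.1],[0,0,0]],[[0.003,-0.003,0.11],[0,0,0]],[[0.003,-0.003,0.115],[0,0,0]],[[0.003,-0.003,0.118],[0,0,0]],[[0.003,-0.003,0.119],[0,0,0]]]'

```text
t: 29.0
tool_pos: [0.622, 0.2683, -0.0035]
ee_rot: [-3.142, -0.0, -0.0]
contact_force: [1.5, 0.7, -1.0]
width: 0.455
```

Call:
step_arm --increments '[[[0,0,0],[0,0,0]],[[0,0,0],[0,0,0]],[[0,0,0],[0,0,0]],[[0,0,0],[0,0,0]],[[0,0,0],[0,0,0]],[[0,0,0],[0,0,0]],[[0,0,0],[0,0,0]],[[0,0,0],[0,0,0]],[[0,0,0],[0,0,0]],[[0,0,0],[0,0,0]]]' --hand 0

```text
t: 29.83
tool_pos: [0.6219, 0.2682, -0.0035]
ee_rot: [3.142, 0.0, -0.0]
contact_force: [-0.7, 0.4, -0.0]
width: 0.995
```

Call:
step_arm --increments '[[[0,0,-0.03],[0,0,0]],[[0,0,-0.09],[0,0,0]],[[0,0,-0.16],[0,0,0]],[[0,0.01,-0.22],[0,0,0]],[[-0.01,0.04,-0.27],[0,0,0]],[[-0.03,0.09,-0.3],[0,0,0]],[[-0.05,0.16,-0.3],[0,0,0]],[[-0.07,0.23,-0.3],[0,0,0]],[[-0.09,0.3,-0.3],[0,0,0]],[[-0.11,0.37,-0.3],[0,0,0]]]'

```text
t: 30.67
tool_pos: [0.5661, 0.0818, 0.1468]
ee_rot: [-3.141, -0.001, -0.001]
contact_force: [0.9, -0.7, -0.1]
width: 0.996
```

Call:
step_arm --increments '[[[-0.02,0.075,0],[0,0,0]],[[-0.05,0.15,0],[0,0,0]],[[-0.08,0.22,0],[0,0,0]],[[-0.11,0.29,0],[0,0,0]],[[-0.14,0.36,0],[0,0,0]],[[-0.17,0.43,0],[0,0,0]],[[-0.19,0.5,0],[0,0,0]],[[-0.21,0.56,0],[0,0,0]],[[-0.215,0.61,0],[0,0,0]],[[-0.215,0.638,0],[0,0,0]]]'

```text
t: 31.5
tool_pos: [0.4583, -0.2381, 0.1468]
ee_rot: [3.141, -0.004, 0.0]
contact_force: [1.1, -0.0, 0.5]
width: 1.001
```

Call:
step_arm --increments '[[[0,0,0],[0,0,0]],[[0,0,0],[0,0,0]],[[0,0,0],[0,0,0]],[[0,0,0],[0,0,0]],[[0,0,0],[0,0,0]],[[0,0,0],[0,0,0]],[[0,0,0],[0,0,0]],[[0,0,0],[0,0,0]],[[0,0,0],[0,0,0]],[[0,0,0],[0,0,0]]]'

```text
t: 32.33
tool_pos: [0.4595, -0.2357, 0.1466]
ee_rot: [-3.142, -0.001, 0.0]
contact_force: [0.3, -0.1, 0.1]
width: 0.998
```

```bash
python3 look.py w18 0.005 0.05; python3 - <<'E'
from h import *
img=cv2.imread("pics/w18.png"); h=cv2.cvtColor(img,cv2.COLOR_BGR2HSV)
c=vision.camera_params("wrist")
m=cv2.inRange(h,(45,60,10),(85,255,255)); m[:100]=0; m[232:]=0
ys,xs=np.nonzero(m); print(np.percentile(h[ys,xs,2],[5,25,50,75,95]))
for lo in(10,110):
  mm=m&cv2.inRange(h,(45,60,lo),(85,255,255)); mm=cv2.morphologyEx(mm,cv2.MORPH_CLOSE,np.ones((9,9)))
  b=max(cv2.findContours(mm,0,1)[0],key=cv2.contourArea); r=cv2.minAreaRect(b); p=cv2.boxPoints(r)
  for z in(0,.05):
    q=ray(c,p,z)[:,:2]; print(lo,z,r[0],"centre",q.mean(0).round(4),"corners",q.round(3).tolist())
  a=cv2.approxPolyDP(b,3,True)[:,0]; print(a.tolist()); print(ray(c,a,.05)[:,:2].round(3).tolist())
cv2.imwrite("pics/v18.png",cv2.resize(img[110:240,230:430],None,fx=4,fy=4,interpolation=2))
E
```

```text
32.33 [ 0.4595 -0.2357  0.1466] [-3.142e+00 -1.000e-03  0.000e+00] 0.998
yellow 1120.0 [379.5   0.5  35.5] (0.005, [0.623, -0.278]) (0.05, [0.61, -0.272])
blue 927.5 [164.5   0.5  35.5] (0.005, [0.623, -0.082]) (0.05, [0.611, -0.102])
green 1862.5 [333.7 181.9  33.2] (0.005, [0.455, -0.237]) (0.05, [0.464, -0.237])
green 1215.0 [14.2 23.  27.1] (0.005, [0.607, 0.063]) (0.05, [0.596, 0.024])
[ 70.  74.  77. 142. 157.]
10 0 (335.15386962890625, 182.73077392578125) centre [ 0.452  -0.2386] corners [[0.432, -0.208], [0.489, -0.24], [0.473, -0.269], [0.414, -0.238]]
10 0.05 (335.15386962890625, 182.73077392578125) centre [ 0.4628 -0.238 ] corners [[0.446, -0.211], [0.495, -0.239], [0.481, -0.264], [0.43, -0.237]]
[[338, 149], [308, 201], [331, 215], [362, 167], [357, 159]]
[[0.493, -0.241], [0.447, -0.214], [0.433, -0.235], [0.478, -0.262], [0.485, -0.257]]
110 0 (343.3635559082031, 169.86892700195312) centre [ 0.466  -0.2472] corners [[0.461, -0.226], [0.486, -0.24], [0.471, -0.268], [0.445, -0.255]]
110 0.05 (343.3635559082031, 169.86892700195312) centre [ 0.4748 -0.2454] corners [[0.47, -0.227], [0.492, -0.239], [0.479, -0.263], [0.457, -0.252]]
[[324, 173], [356, 176], [362, 165], [337, 151]]
[[0.472, -0.228], [0.47, -0.257], [0.479, -0.262], [0.492, -0.24]]
```

View pics/v18.png

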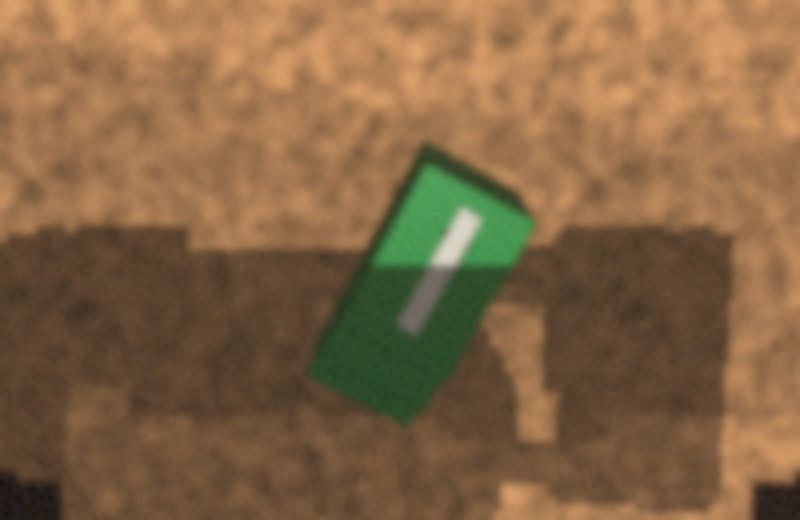

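The gauge's top face runs from its +x end, with mid (350.3,158) at z=0.050, to its low -x end, with mid (319.5,209.5) at z=0.034.

```bash
python3 - <<'E'
from h import *
c=vision.camera_params("wrist")
a=ray(c,(350.3,158),.05)[0][:2]; b=ray(c,(319.5,209.5),.034)[0][:2]; d=a-b
print(a,b,"len",np.hypot(*d),"yaw",np.degrees(np.arctan2(d[1],d[0])),"mid",(a+b)/2)
L=ray(c,[(337,151.5),(311,197)],.05);print(np.degrees(np.arctan2(*(L[0]-L[1])[[1,0]])))
t=cv2.imread("pics/top10.png");ct=vision.camera_params("top")
for bl in blobs(t,"green"): print(cv2.minAreaRect(bl))
E
```

```text
[ 0.48547493 -0.25132094] [ 0.43376705 -0.22355527] len 0.05869102626911543 yaw -28.2345365428249 mid [ 0.45962099 -0.23743811]
-29.499913306757627
((303.0, 123.5), (21.0, 24.0), 90.0)
((442.54730224609375, 211.53379821777344), (12.670991897583008, 18.36712646484375), 35.53767776489258)
```

Call:
step_arm --increments '[[[0,0.002,0],[0,0,0.04]],[[0,0.003,0],[0,0,0.09]],[[0,0.003,0],[0,0,0.145]],[[0,0.003,0],[0,0,0.2]],[[0,0.003,0.03],[0,0,0.23]],[[0,0.003,0.06],[0,0,0.2375]],[[0,0.003,0.1],[0,0,0.2375]],[[0,0.003,0.13],[0,0,0.2375]],[[0,0.003,0.15],[0,0,0.2375]],[[0,0.003,0.16],[0,0,0.2375]]]'

```text
t: 33.22
tool_pos: [0.4586, -0.2372, 0.0651]
ee_rot: [3.045, -0.773, -0.004]
contact_force: [-0.5, -0.8, 0.1]
width: 1.001
```

Call:
step_arm --increments '[[[0,0,0.02],[0,0,0]],[[0,0,0.05],[0,0,0]],[[0,0,0.08],[0,0,0]],[[0,0,0.105],[0,0,0]],[[0,0,0.125],[0,0,0]],[[0,0,0.14],[0,0,0]],[[0,0,0.15],[0,0,0]],[[0,0,0.155],[0,0,0]],[[0,0,0.155],[0,0,0]],[[0,0,0.155],[0,0,0]]]'

```text
t: 34.05
tool_pos: [0.4599, -0.2375, -0.0106]
ee_rot: [3.045, -0.773, 0.001]
contact_force: [-0.3, -0.0, -0.1]
width: 1.002
```

Call:
step_arm --increments '[[[0,0,0],[0,0,0]],[[0,0,0],[0,0,0]],[[0,0,0],[0,0,0]],[[0,0,0],[0,0,0]],[[0,0,0],[0,0,0]],[[0,0,0],[0,0,0]],[[0,0,0],[0,0,0]],[[0,0,0],[0,0,0]],[[0,0,0],[0,0,0]],[[0,0,0],[0,0,0]]]' --hand 1

```text
t: 34.88
tool_pos: [0.4594, -0.2374, -0.011]
ee_rot: [3.045, -0.773, -0.0]
contact_force: [-0.7, -0.9, 1.0]
width: 0.326
```

The width of 0.326 could still be mid-travel, so I lift slowly and check it.

Call:
step_arm --increments '[[[0,0,0],[0,0,0]],[[0,0,0],[0,0,0]],[[0,0,0],[0,0,0]],[[0,0,0],[0,0,0]],[[0,0,-0.004],[0,0,0]],[[0,0,-0.008],[0,0,0]],[[0,0,-0.014],[0,0,0]],[[0,0,-0.02],[0,0,0]],[[0,0,-0.02],[0,0,0]],[[0,0,-0.02],[0,0,0]]]'

```text
t: 35.72
tool_pos: [0.4597, -0.2374, -0.0006]
ee_rot: [-3.045, 0.773, -0.001]
contact_force: [-0.3, -0.7, -1.2]
width: 0.318
```

Call:
step_arm --increments '[[[0,0,-0.03],[0,0,0]],[[0,0,-0.08],[0,0,0]],[[0,0,-0.12],[0,0,0]],[[0,-0.01,-0.13],[0,0,0]],[[0,-0.04,-0.13],[0,0,-0.02]],[[0,-0.09,-0.13],[0,0,-0.06]],[[0.001,-0.15,-0.13],[0,0,-0.1]],[[0.002,-0.22,-0.13],[0,0,-0.15]],[[0.003,-0.29,-0.13],[0,0,-0.2]],[[0.003,-0.36,-0.13],[0,0,-0.2375]]]'

```text
t: 36.55
tool_pos: [0.5467, -0.0782, 0.0632]
ee_rot: [-3.141, -0.007, 0.002]
contact_force: [0.5, -0.5, -1.7]
width: 0.319
```

Call:
step_arm --increments '[[[0.03,-0.06,0],[0,0,0]],[[0.07,-0.12,0],[0,0,0]],[[0.11,-0.19,0],[0,0,0]],[[0.14,-0.245,0],[0,0,0]],[[0.165,-0.29,0],[0,0,0]],[[0.176,-0.31,0],[0,0,0]],[[0.178,-0.314,0],[0,0,0]],[[0.178,-0.314,0],[0,0,0]],[[0.178,-0.314,0],[0,0,0]],[[0.178,-0.314,0],[0,0,0]]]'

```text
t: 37.38
tool_pos: [0.6347, 0.0758, 0.0639]
ee_rot: [3.141, -0.002, -0.002]
contact_force: [-0.2, -0.5, -1.6]
width: 0.318
```

```bash
python3 look.py w19 0.005 0.1 0.125; python3 - <<'E'
from h import *
img=cv2.imread("pics/w19.png")
for b in blobs(img,"green",150): print(cv2.boundingRect(b),cv2.approxPolyDP(b,3,True)[:,0].tolist())
E
```

```text
37.38 [0.6347 0.0758 0.0639] [ 3.141e+00 -2.000e-03 -2.000e-03] 0.318
red 6743.0 [ 72.5 224.5  66.3] (0.005, [0.612, 0.288]) (0.1, [0.645, 0.211]) (0.125, [0.654, 0.19])
blue 2863.5 [586.2 221.4  40.3] (0.005, [0.615, -0.13]) (0.1, [0.647, -0.055]) (0.125, [0.656, -0.035])
blue 2732.0 [535.6 195.   47.2] (0.005, [0.637, -0.085]) (0.1, [0.661, -0.026]) (0.125, [0.667, -0.01])
green 7472.5 [324.5 200.   67.4] (0.005, [0.633, 0.082]) (0.1, [0.658, 0.08]) (0.125, [0.665, 0.08])
green 680.0 [331.  292.5  27.2] (0.005, [0.551, 0.077]) (0.1, [0.607, 0.077]) (0.125, [0.621, 0.077])
(286, 143, 79, 114) [[362, 144], [286, 145], [289, 229], [298, 232], [299, 255], [324, 256], [326, 211], [337, 212], [338, 256], [363, 255]]
(304, 288, 55, 15) [[304, 289], [307, 302], [351, 302], [358, 296], [358, 289]]
```

```bash
python3 - <<'E'
from h import *
c=vision.camera_params("wrist"); print(ray(c,[(286,145),(362.5,144)],.01).round(4).tolist())
E
```

```text
[[0.6766, 0.1104, 0.01], [0.6773, 0.0537, 0.01]]
```

Call:
step_arm --increments '[[[0,-0.006,0.02],[0,0,0]],[[0,-0.01,0.05],[0,0,0]],[[0,-0.01,0.08],[0,0,0]],[[0,-0.01,0.105],[0,0,0]],[[0,-0.01,0.122],[0,0,0]],[[0,-0.01,0.134],[0,0,0]],[[0,-0.01,0.142],[0,0,0]],[[0,-0.01,0.146],[0,0,0]],[[0,-0.01,0.149],[0,0,0]],[[0,-0.01,0.149],[0,0,0]]]'

```text
t: 38.27
tool_pos: [0.6359, 0.0822, -0.0102]
ee_rot: [-3.141, -0.0, -0.001]
contact_force: [0.5, -0.1, -1.3]
width: 0.32
```

Call:
step_arm --increments '[[[0,0,0],[0,0,0]],[[0,0,0],[0,0,0]],[[0,0,0],[0,0,0]],[[0,0,0],[0,0,0]],[[0,0,0],[0,0,0]],[[0,0,0],[0,0,0]],[[0,0,0],[0,0,0]],[[0,0,0],[0,0,0]],[[0,0,0],[0,0,0]],[[0,0,0],[0,0,0]]]' --hand 0

```text
t: 39.1
tool_pos: [0.6356, 0.0822, -0.0105]
ee_rot: [3.142, 0.0, -0.0]
contact_force: [-0.1, -0.5, -0.1]
width: 0.965
```

Call:
step_arm --increments '[[[0,0,-0.02],[0,0,0]],[[0,0,-0.06],[0,0,0]],[[0,0,-0.12],[0,0,0]],[[0,0,-0.18],[0,0,0]],[[0,0,-0.24],[0,0,0]],[[-0.03,0,-0.29],[0,0,0]],[[-0.09,0,-0.32],[0,0,0]],[[-0.16,0,-0.34],[0,0,0]],[[-0.23,0,-0.34],[0,0,0]],[[-0.3,0,-0.34],[0,0,0]]]'

```text
t: 39.93
tool_pos: [0.4847, 0.0821, 0.161]
ee_rot: [-3.14, 0.0, -0.004]
contact_force: [-0.3, 0.9, 0.2]
width: 1.002
```

Call:
step_arm --increments '[[[-0.05,0,0],[0,0,0]],[[-0.1,0,0],[0,0,0]],[[-0.12,0,0],[0,0,0]],[[-0.12,0,0],[0,0,0]],[[-0.12,0,0],[0,0,0]],[[-0.12,0,0],[0,0,0]],[[-0.12,0,0],[0,0,0]],[[-0.12,0,0],[0,0,0]],[[-0.12,0,0],[0,0,0]],[[-0.12,0,0],[0,0,0]]]'

```text
t: 40.77
tool_pos: [0.4259, 0.0821, 0.1592]
ee_rot: [3.141, -0.0, -0.001]
contact_force: [-0.7, 0.3, -0.3]
width: 0.997
```

```bash
python3 - <<'E'
from h import *
print(telemetry.get_state()["t"])
img=vision.snapshot("top"); cv2.imwrite("pics/end.png",img); im=vision.snapshot("side"); cv2.imwrite("pics/ends.png",im)
c=vision.camera_params("top")
for col,z in dict(red=.06,yellow=.084,blue=.072,green=.05).items():
    for b in blobs(img,col,20):
        (x,y),r=cv2.minEnclosingCircle(b)
        if 150<x<500 and 100<y<250: print(col,cv2.contourArea(b),np.round([x,y,r],1),"z0",ray(c,(x,y),.005)[0][:2].round(3),"ztop",ray(c,(x,y),z)[0][:2].round(3))
cv2.imwrite("pics/endv.png",np.vstack([cv2.resize(img[90:240,160:500],(800,353),interpolation=2),cv2.resize(im[110:360,230:490],(260,250)) if 0 else cv2.resize(im[120:365,160:640],(800,247*800//480-170))]))
E
```

```text
40.7667
red 669.5 [221.8 134.4  15.7] z0 [0.625 0.269] ztop [0.609 0.258]
yellow 793.0 [460.  130.1  19.2] z0 [ 0.648 -0.29 ] ztop [ 0.624 -0.264]
blue 652.0 [374.3 130.8  15.4] z0 [ 0.641 -0.087] ztop [ 0.621 -0.078]
green 558.5 [303.  128.5  19. ] z0 [0.642 0.08 ] ztop [0.629 0.079]
```

The viewer's picture limit is reached, so I check numerically. The glass lens discs and the gauge's white mark are low-saturation blobs, measured here in the top view.

```bash
python3 - <<'E'
from h import *
c=vision.camera_params("top")
def lens(img,x0,y0,z,r=16):
    h=cv2.cvtColor(img,cv2.COLOR_BGR2HSV); m=cv2.inRange(h,(0,0,110),(180,62,255)); k=np.zeros_like(m); cv2.circle(k,(x0,y0),r,255,-1); m&=k
    n,_,st,ce=cv2.connectedComponentsWithStats(m)
    return [(int(st[i,4]),ce[i].round(1).tolist(),ray(c,ce[i],z)[0][:2].round(4).tolist()) for i in range(1,n) if st[i,4]>5]
for n in("top0","end"):
    img=cv2.imread(f"pics/{n}.png"); print(n)
    if n=="top0": L=dict(red=(375,204,.06),blue=(296,197,.072),yellow=(217,126,.084),gauge=(446,206,.05))
    else: L=dict(red=(221,131,.06),blue=(375,127,.072),yellow=(463,126,.084),gauge=(303,128,.05))
    for k,v in L.items(): print(k,lens(img,*v))
# bystanders: difference between start and end
a,b=cv2.imread("pics/top0.png"),cv2.imread("pics/end.png")
for k,(x,y,w) in dict(mouse=(232,201,30),tape=(180,285,28)).items():
    A,B=[cv2.cvtColor(i[y-w:y+w,x-w:x+w],6).astype(np.float32) for i in(a,b)]; print(k,cv2.phaseCorrelate(A,B),"diff",np.abs(A-B).mean())
# side upright check: coloured bbox
im=cv2.imread("pics/ends.png")
for col in HSV: print(col,[cv2.boundingRect(x) for x in blobs(im,col,40) if 280<cv2.boundingRect(x)[0]<480 and cv2.boundingRect(x)[1]>120])
E
```

```text
top0
red [(70, [374.9, 203.7], [0.4615, -0.0808])]
blue [(6, [295.5, 187.0], [0.4922, 0.0909]), (15, [287.5, 195.0], [0.4745, 0.1076]), (12, [303.9, 192.1], [0.4816, 0.0727]), (80, [295.8, 196.4], [0.4719, 0.0898])]
yellow [(66, [217.0, 125.7], [0.6212, 0.2643])]
gauge [(43, [448.4, 202.1], [0.4698, -0.2441])]
end
red [(59, [218.0, 128.6], [0.622, 0.2667])]
blue [(13, [372.0, 116.5], [0.653, -0.0728]), (10, [383.5, 118.4], [0.6494, -0.0982]), (74, [377.1, 124.3], [0.6356, -0.0839])]
yellow [(64, [468.4, 123.9], [0.6384, -0.2831])]
gauge [(41, [302.0, 120.3], [0.6477, 0.0813]), (93, [299.5, 139.3], [0.6036, 0.0858])]
mouse ((3.5155582447952156, 4.175640863213182), -0.04249426497353448) diff 63.0
tape ((0.01671244421403273, 0.09798633977856142), 0.47090741952260334) diff 43.48916
red [(362, 144, 15, 13), (355, 158, 26, 15)]
yellow [(438, 303, 26, 26), (421, 321, 41, 36)]
blue [(394, 247, 33, 24), (403, 229, 20, 19)]
green [(369, 190, 41, 28)]
```

```bash
python3 - <<'E'
from h import *
a,b=cv2.imread("pics/side0.png"),cv2.imread("pics/ends.png")
for k,(x,y,w) in dict(mouse=(313,172,26),tape=(241,154,22)).items():
    A,B=[cv2.cvtColor(i[y-w:y+w,x-w:x+w],6).astype(np.float32) for i in(a,b)]; print("side",k,cv2.phaseCorrelate(A,B),"mean",A.mean(),B.mean(),np.abs(A-B).mean())
for n in("top0","top10","end"):
    i=cv2.cvtColor(cv2.imread(f"pics/{n}.png"),6); print(n,i[285:286,150:210:4],"\n",i[201:202,205:262:4])
    m=(i[170:235,205:262]<45).astype(np.uint8); ys,xs=np.nonzero(m); print("mouse dark",len(xs),xs.mean()+205,ys.mean()+170)
i0,i1=[cv2.cvtColor(cv2.imread(f"pics/{n}.png"),6) for n in("side0","ends")]
for i in(i0,i1):
    ys,xs=np.nonzero(i[150:195,285:345]<45); print("side mouse dark",len(xs),xs.mean()+285,ys.mean()+150)
E
```

```text
side mouse ((-0.2893771969073491, 0.4527351417477199), 0.4115657407396942) mean 105.30325 105.11243 20.397928
side tape ((0.5775944958487145, 0.5049804406656477), 0.787554084636547) mean 122.44009 121.62759 12.569732
top0 [[142 153 116 112 147 135 138 149 149 150 158 154  67 147 160]] 
 [[148 144 136 132  70  78  89  87  92  63 103 143 141 145 148]]
mouse dark 0 nan nan
top10 [[144 154 115 111 146 136 139 151 150 153 161 153  71 149 159]] 
 [[148 148 139 133  78  86  86  93  94  68  80 137 162 163 158]]
mouse dark 0 nan nan
end [[182 165 176 182 188 193 193 195 193 193 189 187 185 178 172]] 
 [[188 193 198 199 201 203 203 205 204 204 204 203 203 203 203]]
mouse dark 0 nan nan
side mouse dark 632 311.8987341772152 173.13924050632912
side mouse dark 686 310.9271137026239 170.81778425655978<stdin>:7: RuntimeWarning: Mean of empty slice.
  ret = ret.dtype.type(ret / rcount)
```

```bash
python3 -c "
from workcell import job; print(job.sign_off())"
```

```text
the job is handed in; nothing more can be done
None
```

The job is handed in. The yellow tube came out of the red ring into the yellow one. The blue tube went to its ring, then the red tube to the cleared red ring, and the gauge into the green frame. It took about 41 s of the 115 s allowed.

**Final positions:** these come from the top camera; the gauge position uses its white mark.

| Item | Distance from target centre | Limit |
|---|---|---|
| Red tube | about 1 mm | 12 mm |
| Blue tube | about 1–2 mm | 12 mm |
| Yellow tube | about 3 mm | 12 mm |
| Gauge | about 1 mm, turned to line up with the frame | 15.5 mm |

- **Mouse and tape:** in the side view both matched the start to within about 0.5 px by image correlation. The mouse's dark-pixel centre shifted about 2 px, which I took to be shade. The top view could not confirm either, because the arm blocked it there at the end.
- **End state:** the gripper was open and clear of everything. I did not measure tilt or rest directly. I also could not view a final picture, as the 16-picture limit was reached, so those last checks are numbers only.

**What disagreed:** the fingertips are really about 35–40 mm higher than the reported height.
- **Yellow and blue:** I had gripped these closer to the top than intended, but both held.
- **Red:** the first closing went over the top of the tube and missed it. The tube stayed upright and in place, and I gripped it again lower after checking with the side camera.

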